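# Stack two sorting plates squarely in the trigger clamp and hold them snug

## Robot

A 6-joint arm with a two-finger parallel gripper is mounted at the origin on the work surface. World frame = base frame: x ahead of the robot, y to its left, z up, the work surface at z = 0. Lengths are in mm, angles in rad, forces in N, time in s.
With the tool pointing down it reaches from about 350 to 975 mm from the base axis. Payload 7.1 kg.
Tool frame: the origin (TCP) lies on the mounting face of the last link; the fingertips stand 182 mm ahead of it and the grasp point (between the pads) lies 163 mm ahead of it (ctrl.tip_reach is the distance from the TCP to the fingertips, in mm); z points along the fingers, y is the direction in which the jaws open and shut (so a half turn about z gives the same grasp; the last joint's range is limited). The gripper opens to 88 mm and grips with 3 to 60 N. Pads are 20 mm wide; open, the fingers measure 115 mm over their backs; the gripper's body (75 mm by 178 mm) begins 61 mm behind the grasp point.
Start: joints at [1.145, 0.423, 1.63, -0, 1.089, -0.019], TCP at [247.263, 573.992, 404.675] pointing down, gripper open.
Joint ranges: [-3, 3], [-0.9, 2.11], [0.09, 2.58], [-1.31, 4.45], [0.11, 2.69], [-2.54, 2.54]. Speed limits (rad/s): [2.39, 2.39, 3.01, 3.14, 3.14, 3.14].

## Interface

Orientations are given as a rotation vector (axis times angle).
In Python, from workcell import ctrl gives the robot as it stands.
- The arm moves only by the tool jog_arm, never from a script. Its argument "steps" is a list that holds one entry, the list of rows, each a list of 7 numbers: the shift along the tool's x, y, z in m, then the turn, a rotation vector about the tool's x, y, z in degrees, then the gripper's target within -1 to 1 (shut at 1, half-way at 0, fully open at -1). A call has 1 to 20 rows; each row shifts and turns the commanded pose from where the row before left it, along the tool's axes as they then stand; what a row does not reach is not made up. A row lasts 1/12 s, in which the tool goes at most 41.7 mm and 7.16 degrees, less where a joint would pass 70% of its speed; a pose out of reach is approached as far as the arm can. A call is refused whole if a number of a shift passes 0.0417 or a number of a turn 7.16, either way. A call with a gripper value outside its range is refused whole. The fingers move at their own pace and stop on an object; the grip force is fixed at half the most. Time passes only in rows, so rows that do not move let the fingers close. It gives the time, the measured TCP pose, the force and the opening at its end, in the units of the state.
- ctrl.get_obs(): the state, without advancing time (a new reading comes with each control period).
- ctrl.get_image(name): name is "scene" or "top"; returns the picture (420x560x3 uint8, red, green, blue); there is no depth.
- ctrl.camera_info(name): a dict with "fx", "fy", "cx", "cy" (pixels), "dist" ([k1, k2, p1, p2, k3] as OpenCV has them; the pictures are not rectified), "origin" and "attitude" of the camera in the world. Camera axes: x right, y down, z forward; pixel columns grow to the right and rows downward; lengths in mm; the calibration is good to about 2 mm. A picture is of the moment at which its call begins. camera_info takes no time and is no camera call.
- ctrl.close_job(): hands the job in, once; it reports no verdict.
Trained networks look in the newest picture that a camera, given by its name, has taken for a name from the list of things; names that differ only in an ending like _2 or _b are one class to them, and where a whole thing is asked for, a point or a joint stands for the part that bears it (a point fixed in the world has none). Each returns a list of dicts, best first, with "p" (0 to 1); they miss things now and then, are a little off and sometimes report something else, mostly with a low value. They report only what shows in the picture. A call takes as long as a camera call. They do not tell look-alikes from the thing itself.
- ctrl.look_for(thing, camera): "bbox" ([left, top, right, bottom] in pixels, round what is visible of it).
- ctrl.trace(thing, camera): "pixels" (420x560 bool, what is visible of it) and "bbox" ([left, top, right, bottom] in pixels, round what is visible of it).
- ctrl.landmark_of(thing, camera): "uv" ([column, row] in pixels: a listed point, or the origin of a listed thing).
The state is a dict: "t": time; "qpos": joint angles; "qvel": joint speeds; "joint_torque": joint torques, N m; "ee_pos": TCP position; "orientation": TCP orientation; "ft_force": force on the tool from outside, world axes, zero at the start; "moment": the same for the moment, N m; "width": finger opening in mm.
Only numpy, scipy, OpenCV 4.12 (cv2) and the standard library are available. Lean on these libraries where they do the work, as an engineer would, in place of code of your own. Each camera call takes 0.05 s, during which the arm holds its last target.

## Task

First lay the loose white plate squarely on top of its twin that waits on the bed of the bench clamp, edges flush, and let go of it. Then pump the black trigger (squeeze it towards the post, let it spring back, repeat) until the ratcheting jaw has pushed the pile against the sprung end pad and pressed that pad about half-way in, gently and never to its stop, moving the jaw only by the trigger and never by hand. Finish while still holding the trigger with the fingers so that the pile stays gripped, and leave the jar, the dish and the spatula where they are.

Things in the scene. Friction and masses are not known exactly. Their poses are not given: they have to be found in the camera images.
- clamp: bench clamp, base 400 x 90 x 12 mm. Origin on the work surface; x = clamping direction (trigger towards end pad), z up. Along x in mm: trigger -175 (at rest), fixed black post -142 to -130 (16 wide, top 110 high), grey ratchet housing -142 to -65 (46 wide, 75 high), steel jaw with ladder-like rack, bed 45 to 145, end pad 145 to 161, end block 175 to 195 (62 high)
- bed (a point): centre of the top of the grey bed on which the pile lies, 20 mm above the work surface, axes as the clamp's; the bed is 100 mm along x and 44 mm across, so that plates overhang it on both sides and can be held there
- trigger (a joint): squeeze of the trigger in m: 0 at rest, 0.024 full; it slides along the clamp's +x, a 2 to 5 N spring returns it. It drives the jaw by a one-way rack: after up to 10 mm idle the jaw moves exactly with it; each full squeeze gives 20 mm (first 14 to 24). On return the jaw stays by friction (3 N) and is never drawn back, but its push on the pad fades unless the trigger is held
- trigger_grip (a point): where to hold or push the black trigger: on its centre line, 110 mm above the work surface and 20 mm below its top; axes as the clamp's. The trigger is an upright bar 12 mm along the clamp's x and 24 mm across (along the clamp's y), free above and on both sides; the post ahead of it is only 16 mm wide
- jaw (a joint): travel of the steel jaw in m, growing towards the pile (range 0 to 0.075). It starts anywhere between 0 and 0.02. Its rack reaches back through the housing and under the trigger, its top 48 mm above the work surface: do not touch it
- jaw_face (a point): centre of the jaw's flat face that meets the pile, 42 mm above the work surface; the jaw is 50 mm wide, 20 mm long, its top 62 mm high
- end_pad (a joint): how far the black rubber end pad is pressed in, in m: 0 free, 0.012 at its stop. Spring about 1 N per mm, after 1 N of preload
- pad_face (a point): centre of the end pad's face that meets the pile, 42 mm above the work surface; the pad is 50 mm wide, 16 mm thick, its top 62 mm high
- plate_a_mid (a point): centre of the lower white plastic plate, 80 mm (its x) x 60 mm (its y) x 15 mm, 70 g, loose, lying on the bed with its x along the clamp's, 3 to 8 mm short of the end pad and 27 to 52 mm from the jaw. 7.5 mm above its underside
- plate_b_mid (a point): centre of the loose plate that lies flat on the work surface beside the clamp: the same size as the other, x along its 80 mm side, z up; centre 7.5 mm above its underside. It can be held across its 60 mm width
- jar_mid (a point): middle of a round jar with black lid, 68 mm across, 85 mm high, standing near the work; leave alone
- dish_mid (a point): middle of a steel bowl, 100 mm across, 35 mm high; leave alone
- spatula_grip (a point): handle of a spatula 180 mm long, lying flat; leave alone
Things that resemble listed ones, but are neither listed nor needed, are in the scene too. Leave any orange or red look-alike of the part that bears plate_b_mid alone.

How it is judged:
By the outcome, as a careful person would: the job done as asked, in the order asked, and still so for the second after the job is handed in, while the arm keeps its last pose, push and grip.
It also fails if it takes over 67 s, if anything falls off the work surface, if the arm or the gripper's body presses on something with over 40 N, if the wrist force passes 120 N, or if a joint passes its speed limit or range.

## Working session

There is one attempt and no reset: what is moved stays moved. The work goes in short steps, Python scripts to look and compute and a tool call to move; the robot and the scene stay as the last step left them, time stands still between calls to the robot, and variables do not carry over. Pictures are saved under pics/ and viewed, and the job is handed in when it is done.

Besides the shell and the picture viewer there is one more tool, called after "Emit:" by a JSON object that holds its "api" and its "payload". jog_arm: Moves the arm, as the interface text tells. Its arguments: {"type":"object","properties":{"steps":{"type":"array"}},"required":["steps"]}

```bash
mkdir -p pics; ls; python3 - <<'E'
from workcell import ctrl
import cv2
for n in("scene","top"):
    im=ctrl.get_image(n); cv2.imwrite(f"pics/{n}0.png",im[:,:,::-1])
    print(n,ctrl.camera_info(n))
o=ctrl.get_obs(); print(o)
E
```

```text
pics
scene {'fx': 391.9722694058586, 'fy': 391.9722694058586, 'cx': 280.19773072831794, 'cy': 212.69317762236676, 'dist': array([-0.09298915,  0.        ,  0.        ,  0.        ,  0.        ]), 'origin': array([1177.36946461, -463.65798914, 1111.33340222]), 'attitude': array([-2.2671166 , -1.13272463,  0.35868371])}
top {'fx': 499.8729722040148, 'fy': 499.8729722040148, 'cx': 277.64689087539205, 'cy': 215.35332839321552, 'dist': array([-0.12239279,  0.        ,  0.        ,  0.        ,  0.        ]), 'origin': array([ 349.7119587 ,  -20.0276184 , 1454.95423146]), 'attitude': array([-2.1541362 ,  2.11621659, -0.17244914])}
{'t': 0.1, 'qpos': array([ 1.14498752e+00,  4.23757635e-01,  1.63056077e+00, -4.10242304e-05,
        1.08862788e+00, -1.89747597e-02]), 'qvel': array([ 0.00054614, -0.00134743, -0.00185828, -0.00013806, -0.00134256,
       -0.0017559 ]), 'joint_torque': array([-8.63834684e-04, -5.45611882e+01, -2.74324948e+01,  6.45459280e-02,
        1.88809022e-02, -5.06642237e-06]), 'ee_pos': array([247.18331919, 573.7855603 , 404.00426072]), 'orientation': array([-6.34572769e-01, -3.07656696e+00,  2.08632348e-03]), 'ft_force': array([ 0.37015792,  0.31604353, -1.62265628]), 'moment': array([ 0.00593795, -0.0063002 , -0.02192903]), 'width': 87.91089856459791}
```

View pics/scene0.png

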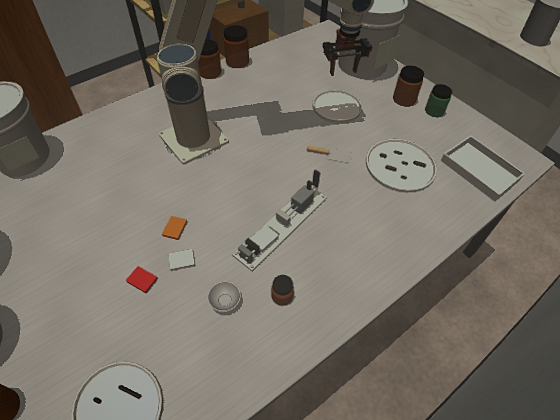

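View pics/top0.png

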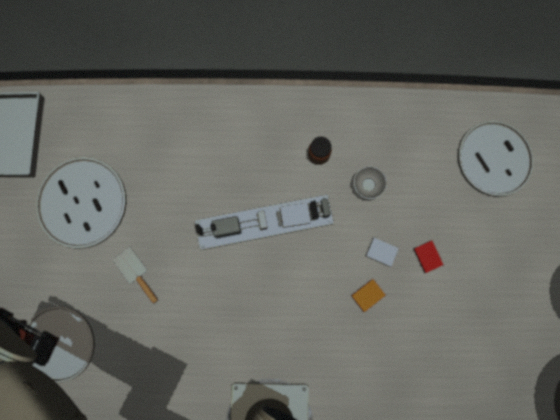

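```bash
cat > h.py <<'E'
from workcell import ctrl
import numpy as np, cv2
from scipy.spatial.transform import Rotation as R
def ray(n,uv):
    c=ctrl.camera_info(n);K=np.array([[c['fx'],0,c['cx']],[0,c['fy'],c['cy']],[0,0,1]])
    p=cv2.undistortPoints(np.array(uv,float).reshape(-1,1,2),K,c['dist']).reshape(-1,2)
    d=np.c_[p,np.ones(len(p))]@R.from_rotvec(c['attitude']).as_matrix().T
    return c['origin'],d
def at_z(n,uv,z):
    o,d=ray(n,uv); return o+d*((z-o[2])/d[:,2])[:,None]
def proj(n,P):
    c=ctrl.camera_info(n);K=np.array([[c['fx'],0,c['cx']],[0,c['fy'],c['cy']],[0,0,1]])
    Rm=R.from_rotvec(c['attitude']).as_matrix().T
    return cv2.projectPoints(np.array(P,float).reshape(-1,1,3),cv2.Rodrigues(Rm)[0],-Rm@c['origin'],K,c['dist'])[0].reshape(-1,2)
def tri(u1,u2):
    (o1,d1),(o2,d2)=ray("scene",u1),ray("top",u2)
    A=np.c_[d1[0],-d2[0]]; s=np.linalg.lstsq(A,o2-o1,rcond=None)[0]
    a,b=o1+d1[0]*s[0],o2+d2[0]*s[1]; return (a+b)/2,np.linalg.norm(a-b)
E
python3 - <<'E'
from h import *
np.set_printoptions(precision=1,suppress=True)
Z=dict(clamp=0,bed=20,trigger_grip=110,jaw_face=42,pad_face=42,plate_a_mid=27.5,plate_b_mid=7.5)
for t in Z:
    for n in("top","scene"):
        for r in ctrl.landmark_of(t,n)[:3]:
            print(t,n,round(r['p'],2),np.array(r['uv']),at_z(n,r['uv'],Z[t])[0])
E
```

```text
clamp top 0.77 [265.6 225.2] [559.5  20.2   0. ]
clamp scene 0.8 [283.8 219.1] [552.3  48.2   0. ]
bed top 0.95 [294.4 214.9] [588.4 -63.5  20. ]
bed scene 0.74 [264.6 238.9] [590.  -61.6  20. ]
trigger_grip top 0.69 [295.1 217. ] [567.6 -62.8 110. ]
trigger_grip top 0.64 [195.4 230.2] [526.4 208.1 110. ]
trigger_grip scene 0.42 [315.5 176. ] [533.6 197.3 110. ]
jaw_face top 0.61 [262.4 217.7] [574.9  28.6  42. ]
jaw_face scene 0.75 [279.9 219.3] [568.8  17.8  42. ]
jaw_face scene 0.64 [262.8 240.8] [604.3 -78.7  42. ]
pad_face top 0.58 [312.5 210.3] [ 599.  -114.7   42. ]
pad_face scene 0.52 [255.4 246.5] [ 607.8 -110.4   42. ]
plate_a_mid top 0.92 [295.1 213.7] [590.7 -65.3  27.5]
plate_a_mid scene 0.8 [265.9 238.5] [595.3 -60.   27.5]
plate_b_mid top 0.9 [380.4 254.6] [ 477.6 -316.2    7.5]
plate_b_mid top 0.86 [368.5 295.9] [ 357.9 -280.5    7.5]
plate_b_mid top 0.76 [431.7 255.5] [ 476.9 -468.6    7.5]
plate_b_mid scene 0.68 [181.  257.7] [ 480.6 -318.2    7.5]
plate_b_mid scene 0.63 [140.1 281.3] [ 479.6 -464.4    7.5]
plate_b_mid scene 0.58 [173.  228.6] [ 362.5 -284.8    7.5]
```

The scene view shows the clamp diagonally near (280,225), with the trigger at (316,178), the white loose plate at (181,259) and orange and red look-alikes at (175,228) and (141,279). The top view shows the white plate at (381,252). Next I measure outlines with the masks and close-up crops.

```bash
python3 - <<'E'
from h import *
np.set_printoptions(precision=1,suppress=True)
im=cv2.imread("pics/top0.png"); c=im[185:260,185:345]; cv2.imwrite("pics/ct.png",cv2.resize(c,None,fx=5,fy=5,interpolation=cv2.INTER_CUBIC))
im=cv2.imread("pics/scene0.png"); c=im[160:275,225:335]; cv2.imwrite("pics/cs.png",cv2.resize(c,None,fx=5,fy=5,interpolation=cv2.INTER_CUBIC))
im=cv2.imread("pics/top0.png"); c=im[225:280,350:420]; cv2.imwrite("pics/cb.png",cv2.resize(c,None,fx=8,fy=8,interpolation=cv2.INTER_CUBIC))
for t,z in(("plate_b_mid",15),("plate_a_mid",35),("clamp",12)):
    for n in("top","scene"):
        for r in ctrl.trace(t,n)[:3]:
            m=r['pixels'].astype(np.uint8)
            cs=max(cv2.findContours(m,cv2.RETR_EXTERNAL,cv2.CHAIN_APPROX_NONE)[0],key=len).reshape(-1,2)
            P=at_z(n,cs,z)[:,:2].astype(np.float32)
            print(t,n,round(r['p'],2),r['bbox'],m.sum(),cv2.minAreaRect(P))
E
```

```text
plate_b_mid top 0.91 [361.4, 237.9, 396.7, 262.9] 559 ((485.26690673828125, -318.864013671875), (80.55042266845703, 60.95318603515625), 66.76854705810547)
plate_b_mid top 0.85 [351.0, 277.9, 384.5, 311.0] 575 ((360.64666748046875, -277.4547119140625), (59.992305755615234, 80.91996002197266), 37.67405700683594)
plate_b_mid top 0.57 [417.3, 242.8, 443.7, 273.7] 513 ((471.99798583984375, -458.1086730957031), (77.70105743408203, 61.94678497314453), 25.95289421081543)
plate_b_mid scene 0.94 [123.2, 268.2, 155.4, 292.1] 512 ((476.6376037597656, -456.7952575683594), (89.35433959960938, 66.68307495117188), 26.41731834411621)
plate_b_mid scene 0.64 [161.2, 219.3, 188.5, 239.5] 404 ((365.1221008300781, -278.3582458496094), (65.85527801513672, 89.798095703125), 37.71814727783203)
plate_b_mid scene 0.63 [169.5, 247.5, 192.7, 273.6] 427 ((490.6684265136719, -322.4729309082031), (79.90977478027344, 66.28052520751953), 70.45369720458984)
plate_a_mid top 0.71 [309.4, 200.6, 322.4, 222.5] 139 ((601.5990600585938, -121.23636627197266), (53.81767272949219, 26.437074661254883), 10.42044734954834)
plate_a_mid scene 0.61 [251.0, 224.4, 281.7, 252.5] 430 ((591.4030151367188, -61.76617431640625), (69.60485076904297, 88.18289947509766), 8.479501724243164)
clamp top 0.95 [196.3, 198.1, 333.5, 250.9] 3699 ((568.1629028320312, 26.697509765625), (94.32350158691406, 403.45989990234375), 11.995464324951172)
clamp scene 0.61 [234.2, 168.3, 326.8, 271.9] 2464 ((560.72314453125, 62.52217102050781), (110.42066192626953, 486.3641662597656), 14.847000122070312)
```

View pics/ct.png

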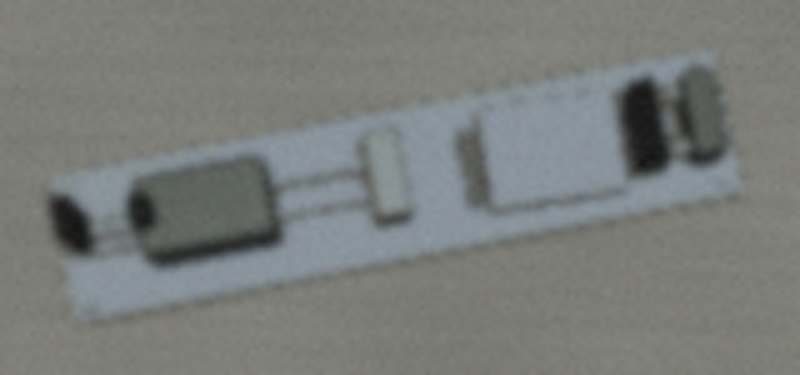

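View pics/cs.png

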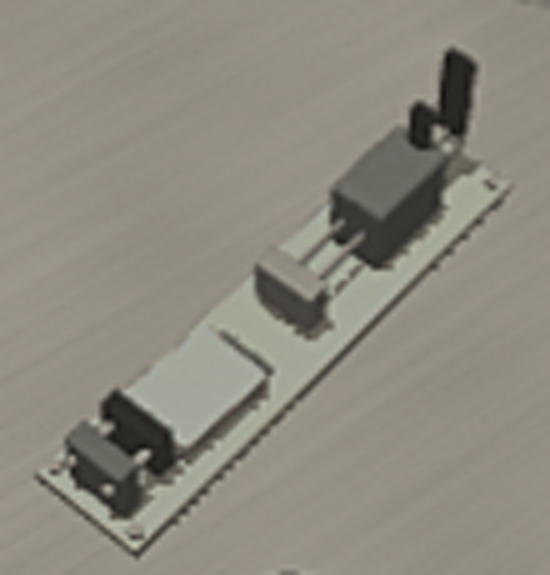

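View pics/cb.png

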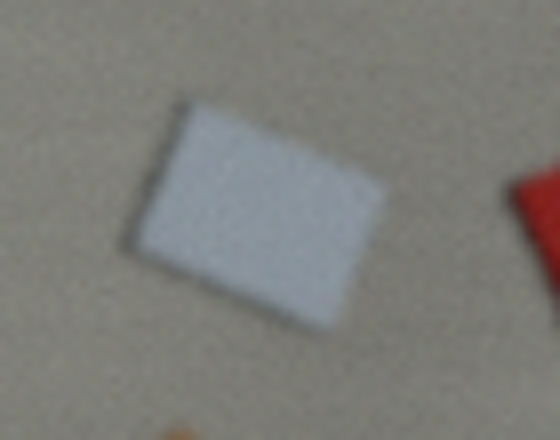

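The top crop shows plate A on the bed, with about a 70 mm gap to the jaw in pixels, and the trigger at (70,222) in crop coordinates. All outlines are clear enough, so I refine the poses with edge fits.

```bash
cat > fit.py <<'E'
from h import *
from scipy.ndimage import map_coordinates, gaussian_filter
from scipy.optimize import least_squares
def rect(cx,cy,hx,hy,z,k=25):
    t=np.linspace(-.9,.9,k); o=np.ones(k)
    return [np.c_[cx+t*hx,cy+s*o*hy,o*z] for s in(1,-1)]+[np.c_[cx+s*o*hx,cy+t*hy,o*z] for s in(1,-1)]
def tf(P,q):
    c,s=np.cos(q[2]),np.sin(q[2]); return np.c_[q[0]+c*P[:,0]-s*P[:,1],q[1]+s*P[:,0]+c*P[:,1],P[:,2]]
def fit(imgs,edges,q,w=3.0,it=6,verbose=True):
    """imgs {name:gray}; edges {name:[arrays]}"""
    q=np.array(q,float)
    G={n:gaussian_filter(im.astype(float),0.6) for n,im in imgs.items()}
    for i in range(it):
        ww=max(1.2,w*0.75**i); obs=[]
        for n in imgs:
            for E in edges[n]:
                uv=proj(n,tf(E,q)); t=uv[-1]-uv[0]; t/=np.linalg.norm(t); nn=np.array([-t[1],t[0]])
                s=np.linspace(-ww,ww,41)
                pts=uv[:,None]+s[None,:,None]*nn
                v=map_coordinates(G[n],[pts[...,1],pts[...,0]],order=3)
                g=np.abs(np.gradient(v,s,axis=1)); 
                j=g.argmax(1); ok=(j>0)&(j<40)
                off=s[j]; 
                if ok.sum()<4: continue
                wt=min(1,np.median(g.max(1))/5)
                obs.append((n,E[ok],uv[ok]+off[ok,None]*nn,nn,wt))
        f=lambda q:np.concatenate([((proj(n,tf(E,q))-m)@nn)*wt for n,E,m,nn,wt in obs])
        r=least_squares(f,q,loss='soft_l1',f_scale=.3); q=r.x
    if verbose:
        for n,E,m,nn,wt in obs: print('  ',n,len(E),round(float(wt),2),np.round(np.median((proj(n,tf(E,q))-m)@nn),2))
    return q
def gray(n,f): return cv2.imread(f).astype(float).mean(2)
E
python3 - <<'E'
from fit import *
np.set_printoptions(precision=2,suppress=True)
T={'top':gray('top','pics/top0.png')};S={'scene':gray('scene','pics/scene0.png')}
def run(l,e,q):
    for nm,I in(('top',T),('scene',S),('both',{**T,**S})):
        r=fit(I,{n:e for n in I},q,verbose=nm!='both'); print(l,nm,r[:2],np.degrees(r[2]))
    return r
qb=run('B',rect(0,0,40,30,15),[483,-318,np.radians(-113.0)])
qc=run('clamp',rect(0,0,200,45,12),[565,26,np.radians(-78)])
qa=run('A',rect(0,0,40,30,35),[591,-63,np.radians(-78)])
c,s=np.cos(qc[2]),np.sin(qc[2])
d=qa[:2]-qc[:2]; print('A in clamp',c*d[0]+s*d[1],-s*d[0]+c*d[1])
for n,f in(('top','pics/top0.png'),('scene','pics/scene0.png')):
    im=cv2.imread(f); im=cv2.resize(im,None,fx=4,fy=4,interpolation=cv2.INTER_CUBIC)
    for e,q in((rect(0,0,40,30,15),qb),(rect(0,0,200,45,12),qc),(rect(0,0,40,30,35),qa),(rect(-175,0,6,12,130),qc),(rect(55-70,0,0.1,25,62),qc)):
        for E in e:
            p=((proj(n,tf(E/np.array([1,1,1]),q))+.5)*4).astype(np.int32); cv2.polylines(im,[p],False,(0,0,255),1)
    im=im[720:1120,760:1560] if n=='top' else im[640:1100,640:1340]
    cv2.imwrite(f'pics/ov_{n}.png',im)
E
```

```text
top 24 1.0 -0.61
   top 25 1.0 0.41
   top 23 1.0 0.66
   top 25 1.0 -0.43
B top [ 486.3  -321.17] -112.8512101860023
   scene 25 1.0 -0.12
   scene 25 1.0 0.18
   scene 25 1.0 0.6
   scene 25 1.0 -0.48
B scene [ 487.56 -321.04] -112.61242669604269
B both [ 487.09 -321.13] -112.66044041166691Traceback (most recent call last):
  File "<stdin>", line 9, in <module>
  File "<stdin>", line 6, in run
  File "fit.py", line 28, in fit
    r=least_squares(f,q,loss='soft_l1',f_scale=.3); q=r.x
    return func(*args, **kwargs)
    result = trf(vector_fun.fun, vector_fun.jac, x0, f0, J0, lb, ub, ftol, xtol,
                 gtol, max_nfev, x_scale, loss_function, tr_solver,
                 tr_options.copy(), verbose, callback=callback_wrapped)
    return trf_no_bounds(
        fun, jac, x0, f0, J0, ftol, xtol, gtol, max_nfev, x_scale,
        loss_function, tr_solver, tr_options, verbose, callback=callback)
    J = jac(x)
    self._update_jac()
    ~~~~~~~~~~~~~~~~^^
    self.J = self.jac_wrapped(xp_copy(self.x), f0=self.f)
             ~~~~~~~~~~~~~~~~^^^^^^^^^^^^^^^^^^^^^^^^^^^^
    J, dct =
[... 504 characters left out ...]
eval in f_evals]
                                    ^^^^^^^
    f = np.atleast_1d(self.fun(x, *self.args, **self.kwargs))
                      ~~~~~~~~^^^^^^^^^^^^^^^^^^^^^^^^^^^^^^
    return np.atleast_1d(self.fun(x))
                         ~~~~~~~~^^^
    return self.f(x, *self.args, **self.kwargs)
           ~~~~~~^^^^^^^^^^^^^^^^^^^^^^^^^^^^^^
  File "fit.py", line 27, in <lambda>
    f=lambda q:np.concatenate([((proj(n,tf(E,q))-m)@nn)*wt for n,E,m,nn,wt in obs])
                                 ~~~~^^^^^^^^^^^
  File "h.py", line 12, in proj
    c=ctrl.camera_info(n);K=np.array([[c['fx'],0,c['cx']],[0,c['fy'],c['cy']],[0,0,1]])
ValueError: time passes only in moves, steps and waits
```

```bash
sed -i 's/^def ray/_C={}\ndef ci(n):\n    if n not in _C: _C[n]=ctrl.camera_info(n)\n    return _C[n]\ndef ray/; s/c=ctrl.camera_info(n)/c=ci(n)/' h.py
cat > ov.py <<'E'
from fit import *
def overlay(n,f,items,out,box):
    im=cv2.imread(f); im=cv2.resize(im,None,fx=4,fy=4,interpolation=cv2.INTER_CUBIC)
    for e,q in items:
        for E in e:
            p=((proj(n,tf(E,q))+.5)*4).astype(np.int32); cv2.polylines(im,[p],False,(0,0,255),1)
    x0,y0,x1,y1=[4*b for b in box]; cv2.imwrite(out,im[y0:y1,x0:x1])
E
cat > a.py <<'E'
from ov import *
np.set_printoptions(precision=2,suppress=True)
T={'top':gray('top','pics/top0.png')};S={'scene':gray('scene','pics/scene0.png')}
def run(l,e,q):
    for nm,I in(('top',T),('scene',S),('both',{**T,**S})):
        r=fit(I,{n:e for n in I},q,verbose=nm!='both'); print(l,nm,r[:2],np.degrees(r[2]))
    return r
qb=run('B',rect(0,0,40,30,15),[483,-318,np.radians(-113.0)])
qc=run('clamp',rect(0,0,200,45,12),[565,26,np.radians(-78)])
qa=run('A',rect(0,0,40,30,35),[591,-63,np.radians(-78)])
c,s=np.cos(qc[2]),np.sin(qc[2])
d=qa[:2]-qc[:2]; print('A in clamp',c*d[0]+s*d[1],-s*d[0]+c*d[1])
its=((rect(0,0,40,30,15),qb),(rect(0,0,200,45,12),qc),(rect(0,0,40,30,35),qa),(rect(-175,0,6,12,130),qc),(rect(153,0,8,25,62),qc))
overlay('top','pics/top0.png',its,'pics/ov_top.png',(190,180,390,280))
overlay('scene','pics/scene0.png',its,'pics/ov_scene.png',(160,160,335,280))
E
python3 a.py
```

```text
top 24 1.0 -0.61
   top 25 1.0 0.41
   top 23 1.0 0.66
   top 25 1.0 -0.43
B top [ 486.3  -321.17] -112.8512101860023
   scene 25 1.0 -0.12
   scene 25 1.0 0.18
   scene 25 1.0 0.6
   scene 25 1.0 -0.48
B scene [ 487.56 -321.04] -112.61242669604269
B both [ 487.09 -321.13] -112.66044041166691
   top 25 1.0 -0.78
   top 25 1.0 0.6
   top 20 1.0 0.37
   top 17 1.0 -0.65
clamp top [568.63  26.98] -77.85108432054518
   scene 25 1.0 -0.07
   scene 17 1.0 0.6
   scene 24 1.0 0.06
   scene 21 1.0 -0.24
clamp scene [569.02  26.25] -77.7218796441406
clamp both [568.91  26.47] -77.74831157463846
   top 25 1.0 -0.01
   top 20 1.0 0.05
   top 23 1.0 -0.0
A top [597.11 -63.99] -78.63414787487827
   scene 24 1.0 -0.0
   scene 25 1.0 0.12
   scene 25 1.0 0.07
   scene 22 1.0 -0.9
A scene [588.02 -61.97] -80.2092492972155
A both [589.15 -65.39] -80.5530024253083
A in clamp 94.06183528768429 0.28783843780029983
```

View pics/ov_top.png

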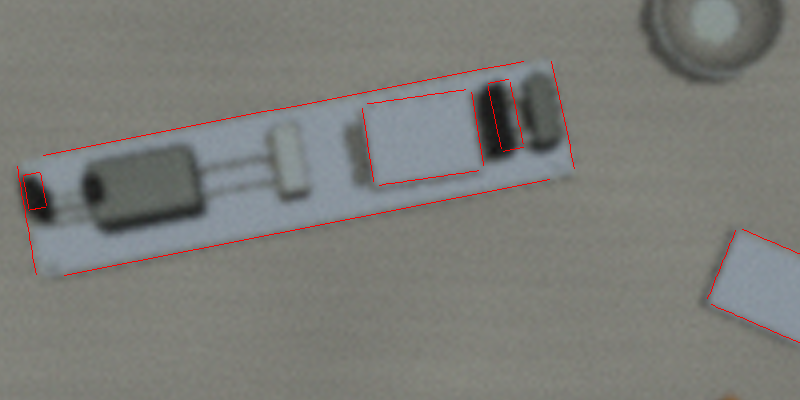

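View pics/ov_scene.png

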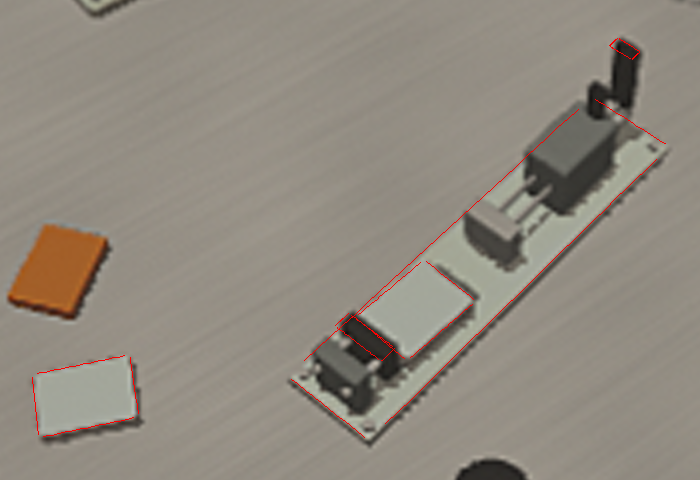

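```bash
cat > b.py <<'E'
from ov import *
qc=np.array([568.9,26.47,np.radians(-77.8)])
its=[(rect(x,0,hx,hy,z),qc) for x,hx,hy,z in((0,200,45,12),(-175,6,12,130),(153,8,25,62),(185,10,25,62),(-103.5,38.5,23,75),(-136,6,8,110),(95,50,22,20))]
overlay('top','pics/top0.png',its,'pics/ov_top2.png',(190,185,340,265))
overlay('scene','pics/scene0.png',its,'pics/ov_scene2.png',(225,160,335,275))
E
python3 b.py
```

```text
(no output)
```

View pics/ov_top2.png

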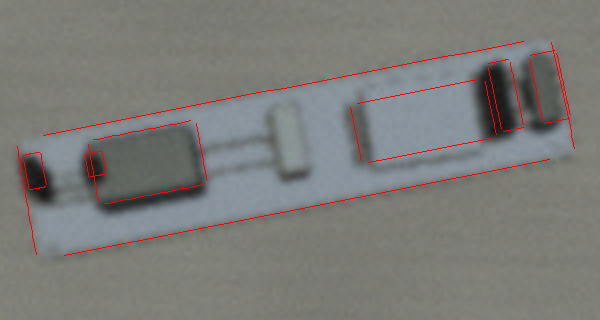

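View pics/ov_scene2.png

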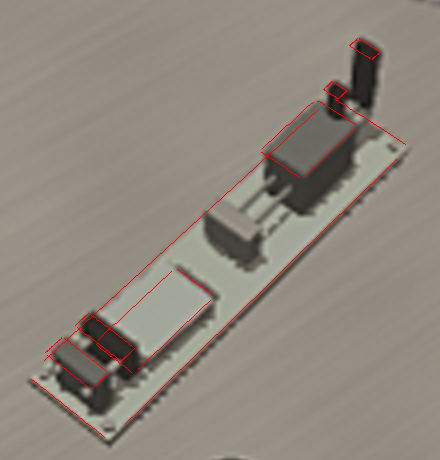

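```bash
cat > c.py <<'E'
from ov import *
np.set_printoptions(precision=2,suppress=True)
T={'top':gray('top','pics/top0.png')};S={'scene':gray('scene','pics/scene0.png')}
q0=np.array([568.9,26.47,np.radians(-77.8)])
sets={'base':rect(0,0,200,45,12),'house':rect(-103.5,0,38.5,23,75),'pad+blk':rect(153,0,8,25,62)+rect(185,0,10,25,62),
'all':rect(0,0,200,45,12)+rect(-103.5,0,38.5,23,75)+rect(153,0,8,25,62)+rect(185,0,10,25,62)}
for k,e in sets.items():
    for nm,I in(('top',T),('scene',S),('both',{**T,**S})):
        r=fit(I,{n:e for n in I},q0,w=2.5,verbose=nm=='both'and k in('house','pad+blk'));d=r-q0;c,s=np.cos(q0[2]),np.sin(q0[2])
        print(k,nm,r[:2],np.degrees(r[2]),'clamp-frame shift',c*d[0]+s*d[1],-s*d[0]+c*d[1])
E
python3 c.py
```

```text
base top [568.64  26.98] -77.84691568021991 clamp-frame shift -0.5508806251287945 -0.14700710194862598
base scene [569.02  26.25] -77.72996907735995 clamp-frame shift 0.2357647715053772 0.07039014951718767
base both [568.91  26.48] -77.74734224371396 clamp-frame shift -0.00895108776668756 0.010347587287993985
house top [570.44  29.01] -76.87206860459044 clamp-frame shift -2.154890869145925 2.0414342250201476
house scene [569.12  30.98] -77.57067651937761 clamp-frame shift -4.361857991655877 1.168896045526463
   top 25 1.0 -0.42
   top 23 1.0 0.36
   top 23 1.0 -0.7
   top 25 1.0 0.73
   scene 25 1.0 -0.12
   scene 25 1.0 0.3
   scene 22 1.0 0.07
   scene 17 1.0 0.01
house both [569.4   30.51] -77.34709607929128 clamp-frame shift -3.844923695238645 1.346257167998512
pad+blk top [559.3   30.28] -75.50815897227376 clamp-frame shift -5.750835120738419 -8.582731411013501
pad+blk scene [569.51  30.41] -77.81505244594854 clamp-frame shift -3.7191360248278773 1.4258464086544547
   top 25 1.0 -0.42
   top 7 1.0 -0.3
   top 25 1.0 0.6
   top 25 1.0 -0.12
   top 5 1.0 -0.78
   top 24 1.0 0.06
   top 20 1.0 -0.42
   scene 19 1.0 0.24
   scene 25 1.0 0.3
   scene 13 1.0 0.06
   scene 25 1.0 -0.18
   scene 20 1.0 -0.06
   scene 25 1.0 0.42
   scene 16 1.0 0.06
   scene 23 1.0 -0.48
pad+blk both [566.65  30.27] -77.25820906371182 clamp-frame shift -4.18786252887609 -1.3947416257324283
all top [567.65  30.82] -78.12375791623505 clamp-frame shift -4.515433825202661 -0.3067231265907493
all scene [568.97  30.08] -77.63587145018207 clamp-frame shift -3.5165657605541916 0.8334572771801332
all both [568.47  30.12] -77.84202548202961 clamp-frame shift -3.654275082789309 0.3538109073917054
```

```bash
cat > d.py <<'E'
from ov import *
np.set_printoptions(precision=2,suppress=True)
qc=np.array([569.3,30.3,np.radians(-77.7)])
R_=lambda x,y:qc[:2]+np.array([[np.cos(qc[2]),-np.sin(qc[2])],[np.sin(qc[2]),np.cos(qc[2])]])@np.array([x,y])
for n,box in(('top',(250,190,340,245)),('scene',(230,215,290,275))):
    im=cv2.imread(f'pics/{n}0.png')
    x0,y0,x1,y1=box
    s=8
    c=im[y0:y1,x0:x1].astype(float); lo,hi=np.percentile(c,[2,99.5]); c=np.clip((c-60)/(hi-60),0,1)**1.5*255
    c=cv2.resize(c.astype(np.uint8),None,fx=s,fy=s,interpolation=cv2.INTER_CUBIC)
    c2=c.copy()
    for xa in(99,):
      for e,col in((rect(xa,0,40,30,35),(0,0,255)),(rect(xa,0,40,30,20),(0,255,255)),(rect(153,0,8,25,62),(255,0,0)),(rect(0,0,200,45,12),(0,255,0)),(rect(95,0,50,22,20),(255,0,255))):
        for E in e:
            p=((proj(n,tf(E,qc))+.5-[x0,y0])*s).astype(np.int32); cv2.polylines(c2,[p],False,col,1)
    cv2.imwrite(f'pics/pa_{n}.png',c);cv2.imwrite(f'pics/pb_{n}.png',c2)
E
python3 d.py
```

```text
(no output)
```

View pics/pa_top.png

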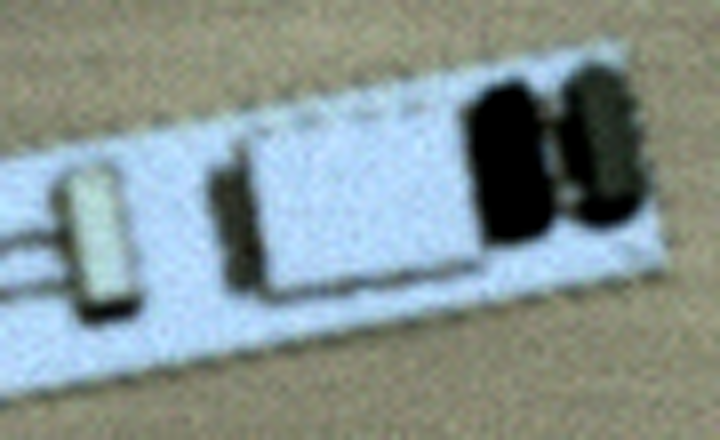

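View pics/pb_top.png

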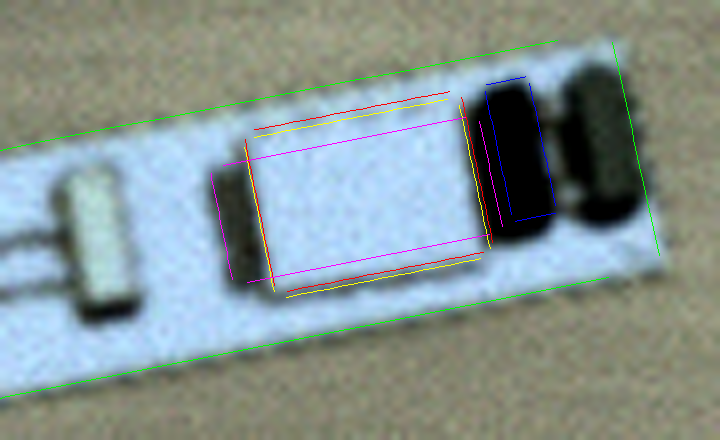

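View pics/pb_scene.png

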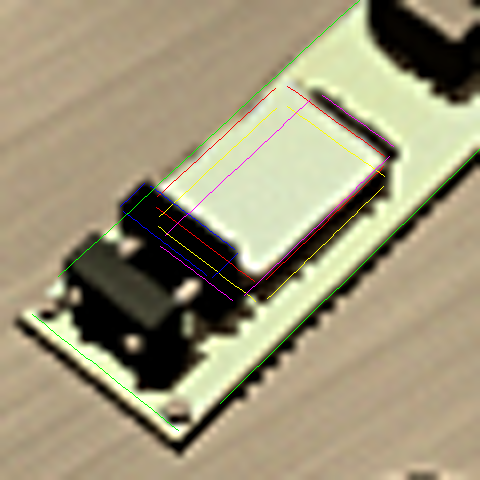

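```bash
cat > e.py <<'E'
from ov import *
from scipy.spatial.transform import Rotation as R
np.set_printoptions(precision=2,suppress=True)
q=np.array([486.8,-321.1,np.radians(-112.7)])
for n,box in(('top',(350,225,420,280)),('scene',(155,235,210,285))):
    im=cv2.imread(f'pics/{n}0.png');x0,y0,x1,y1=box;s=10
    c=cv2.resize(im[y0:y1,x0:x1],None,fx=s,fy=s,interpolation=cv2.INTER_CUBIC)
    for e,col in((rect(0,0,44,33,15),(0,0,255)),(rect(0,0,40/.9,30/.9,0),(0,255,255))):
        for E in e:
            p=((proj(n,tf(E*[.9 if 0 else 1,1,1],q))+.5-[x0,y0])*s).astype(np.int32)
    for z,col in((15,(0,0,255)),(0,(0,255,255))):
        P=np.array([[40,30,z],[-40,30,z],[-40,-30,z],[40,-30,z]],float)
        p=((proj(n,tf(P,q))+.5-[x0,y0])*s).astype(np.int32); cv2.polylines(c,[p],True,col,1)
    cv2.imwrite(f'pics/B_{n}.png',c)
o=ctrl.get_obs(); print(R.from_rotvec(o['orientation']).as_matrix())
E
python3 e.py; python3 -c "
import cv2,numpy as np
a=cv2.imread('pics/B_top.png');b=cv2.imread('pics/B_scene.png');a=cv2.resize(a,(420,330));b=cv2.resize(b,(363,330));cv2.imwrite('pics/B2.png',np.hstack([a,b]))"
```

```text
[[-0.92  0.4  -0.  ]
 [ 0.4   0.92 -0.  ]
 [-0.   -0.   -1.  ]]
```

View pics/B2.png

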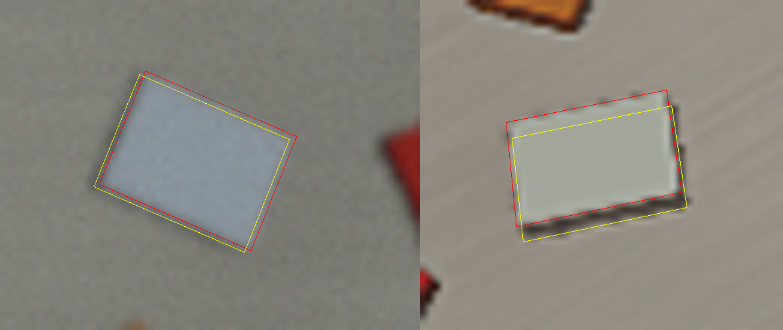

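Plate B's outline is within about 1.5 mm of the drawn box in both views, at about (485.8, -320.3) with yaw -112.7°. The clamp sits at about (569.3, 30.3) with yaw -77.7°. Next comes a planning helper.

```bash
cat > plan.py <<'E'
from h import *
np.set_printoptions(precision=4,suppress=True)
def plan(x,y,z,yang=None,tcp=None):
    """target of TCP mm; yang = world angle deg of tool y. prints tool frame shift (current axes) & turn"""
    o=ctrl.get_obs(); M=R.from_rotvec(o['orientation']).as_matrix()
    d=np.array([x,y,z])-o['ee_pos']; ya=np.degrees(np.arctan2(M[1,1],M[0,1]))
    print('t',o['t'],'pos',np.round(o['ee_pos'],1),'yang',round(ya,2),'tilt',np.round(np.degrees(M[:2,2]),2),'F',np.round(o['ft_force'],2),'w',round(o['width'],1))
    t=M.T@d; print('shift mm, current axes',np.round(t,2))
    if yang is not None:
        dy=(yang-ya+90)%180-90; dy=yang-ya; print('tool z turn deg',round(-dy,2))
        M2=R.from_rotvec([0,0,np.radians(dy)]).as_matrix()@M; print('shift after turn',np.round(M2.T@d,2))
E
python3 - <<'E'
from plan import *
plan(485.8,-320.3,330,-22.7)
E
```

```text
t 1.1 pos [247.3 574.  404.7] yang 66.69 tilt [-0. -0.] F [ 0.   -0.65 -0.2 ] w 87.9
shift mm, current axes [-572.91 -726.93   74.69]
tool z turn deg 89.39
shift after turn [-732.97  565.17   74.62]
```

Emit:
{"api": "jog_arm", "payload": {"steps": [[[-0.0205,-0.026,0.0027,0,0,0,-1],[-0.0205,-0.026,0.0027,0,0,0,-1],[-0.0205,-0.026,0.0027,0,0,0,-1],[-0.0205,-0.026,0.0027,0,0,0,-1],[-0.0205,-0.026,0.0027,0,0,0,-1],[-0.0205,-0.026,0.0027,0,0,0,-1],[-0.0205,-0.026,0.0027,0,0,0,-1],[-0.0205,-0.026,0.0027,0,0,0,-1],[-0.0205,-0.026,0.0027,0,0,0,-1],[-0.0205,-0.026,0.0027,0,0,0,-1],[-0.0205,-0.026,0.0027,0,0,0,-1],[-0.0205,-0.026,0.0027,0,0,0,-1],[-0.0205,-0.026,0.0027,0,0,0,-1],[-0.0205,-0.026,0.0027,0,0,0,-1],[-0.0205,-0.026,0.0027,0,0,0,-1],[-0.0205,-0.026,0.0027,0,0,0,-1],[-0.0205,-0.026,0.0027,0,0,0,-1],[-0.0205,-0.026,0.0027,0,0,0,-1],[-0.0205,-0.026,0.0027,0,0,0,-1],[-0.0205,-0.026,0.0027,0,0,0,-1]]]}}

```text
t: 2.77
ee_pos: [418.2, -67.6, 350.8]
orientation: [0.635, 3.076, 0.0]
ft_force: [1.0, 0.0, 0.7]
width: 87.9
```

Emit:
{"api": "jog_arm", "payload": {"steps": [[[-0.0205,-0.026,0.0027,0,0,0,-1],[-0.0205,-0.026,0.0027,0,0,0,-1],[-0.0205,-0.026,0.0027,0,0,0,-1],[-0.0205,-0.026,0.0027,0,0,0,-1],[0,0,0,0,0,6.9,-1],[0,0,0,0,0,6.9,-1],[0,0,0,0,0,6.9,-1],[0,0,0,0,0,6.9,-1],[0,0,0,0,0,6.9,-1],[0,0,0,0,0,6.9,-1],[0,0,0,0,0,6.9,-1],[0,0,0,0,0,6.9,-1],[0,0,0,0,0,6.9,-1],[0,0,0,0,0,6.9,-1],[0,0,0,0,0,6.9,-1],[0,0,0,0,0,6.9,-1],[0,0,0,0,0,6.6,-1],[0,0,0,0,0,0,-1]]]}}

```text
t: 4.27
ee_pos: [452.3, -193.8, 340.0]
orientation: [2.619, 1.735, 0.0]
ft_force: [0.4, 0.1, 0.6]
width: 87.9
```

```bash
python3 - <<'E'
from plan import *
plan(485.8,-320.3,188,-22.7)
print(ctrl.get_obs()['qpos'])
E
```

```text
t 4.2667 pos [ 452.3 -193.8  340. ] yang -22.94 tilt [ 0.02 -0.01] F [0.4  0.14 0.6 ] w 87.9
shift mm, current axes [-103.44   80.12  152.03]
tool z turn deg -0.24
shift after turn [-103.78   79.67  152.03]
[-0.429   0.3238  1.9689  0.      0.8486 -0.0286]
```

Emit:
{"api": "jog_arm", "payload": {"steps": [[[-0.026,0.02,0.013,0,0,-0.24,-1],[-0.026,0.02,0.013,0,0,0,-1],[-0.026,0.02,0.013,0,0,0,-1],[-0.0256,0.0197,0.013,0,0,0,-1],[0,0,0.02,0,0,0,-1],[0,0,0.02,0,0,0,-1],[0,0,0.02,0,0,0,-1],[0,0,0.016,0,0,0,-1],[0,0,0,0,0,0,-1],[0,0,0,0,0,0,-1]]]}}

```text
t: 5.1
ee_pos: [485.9, -319.9, 211.3]
orientation: [-2.608, -1.748, 0.001]
ft_force: [0.3, -0.0, -0.3]
width: 87.5
```

```bash
python3 - <<'E'
from plan import *
plan(485.8,-320.3,185.5,-22.7)
for n,b in(("scene",(120,200,240,310)),("top",(330,210,450,320))):
    im=ctrl.get_image(n)[:,:,::-1]; x0,y0,x1,y1=b; cv2.imwrite(f"pics/g_{n}.png",cv2.resize(im[y0:y1,x0:x1],None,fx=4,fy=4,interpolation=cv2.INTER_CUBIC))
E
```

```text
t 5.1 pos [ 485.9 -319.9  211.3] yang -22.33 tilt [-0.09  0.06] F [ 0.31 -0.01 -0.28] w 87.5
shift mm, current axes [-0.45  0.07 25.81]
tool z turn deg 0.37
shift after turn [-0.45  0.08 25.81]
```

View pics/g_scene.png

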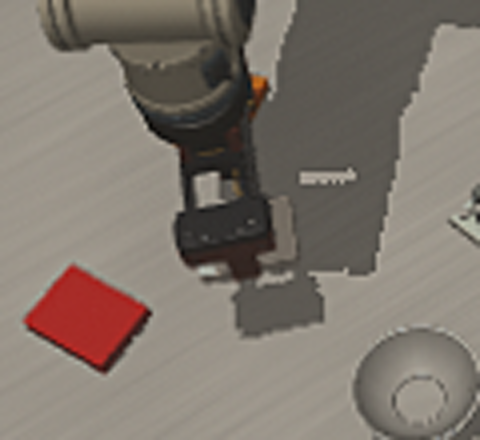

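View pics/g_top.png

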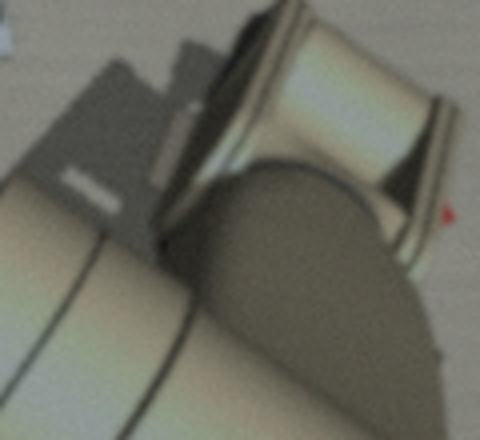

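The gripper straddles the plate, with bits of white showing on both sides of the front finger. I descend and grip.

Emit:
{"api": "jog_arm", "payload": {"steps": [[[0,0,0.013,0,0,0.37,-1],[0,0,0.012,0,0,0,-1],[0,0,0,0,0,0,-1],[0,0,0,0,0,0,1],[0,0,0,0,0,0,1],[0,0,0,0,0,0,1],[0,0,0,0,0,0,1],[0,0,0,0,0,0,1],[0,0,0,0,0,0,1],[0,0,0,0,0,0,1],[0,0,0,0,0,0,1]]]}}

```text
t: 6.12
ee_pos: [486.3, -320.1, 187.2]
orientation: [2.617, 1.737, 0.0]
ft_force: [0.4, 0.6, 3.1]
width: 59.5
```

Emit:
{"api": "jog_arm", "payload": {"steps": [[[0,0,-0.01,0,0,0,1],[0,0,-0.02,0,0,0,1],[0,0,-0.03,0,0,0,1],[0,0,-0.03,0,0,0,1],[0,0,-0.03,0,0,-5,1],[0,0,0,0,0,-5,1],[0,0,0,0,0,-5,1],[0,0,0,0,0,-5,1],[0,0,0,0,0,-5,1],[0,0,0,0,0,-5,1],[0,0,0,0,0,-5,1],[0,0,0,0,0,0,1],[0,0,0,0,0,0,1]]]}}

```text
t: 7.2
ee_pos: [486.0, -319.9, 307.2]
orientation: [1.977, 2.442, 0.0]
ft_force: [-0.6, 0.1, -0.1]
width: 60.0
```

```bash
python3 - <<'E'
from plan import *
# A target: clamp(569.3,30.3,-77.7) x=98.5
a=np.radians(-77.7); print(569.3+98.5*np.cos(a),30.3+98.5*np.sin(a))
plan(590.3,-65.9,290,12.3)
im=ctrl.get_image("scene")[:,:,::-1]; cv2.imwrite("pics/lift.png",cv2.resize(im[180:330,100:280],None,fx=4,fy=4,interpolation=cv2.INTER_CUBIC))
im=ctrl.get_image("top")[:,:,::-1]; cv2.imwrite("pics/liftT.png",im)
E
```

```text
590.2834930480851 -65.93898908187347
t 7.2 pos [ 486.  -319.9  307.2] yang 12.01 tilt [0. 0.] F [-0.62  0.1  -0.13] w 60.0
shift mm, current axes [226.72 154.87  17.25]
tool z turn deg -0.29
shift after turn [225.94 156.01  17.25]
```

View pics/lift.png

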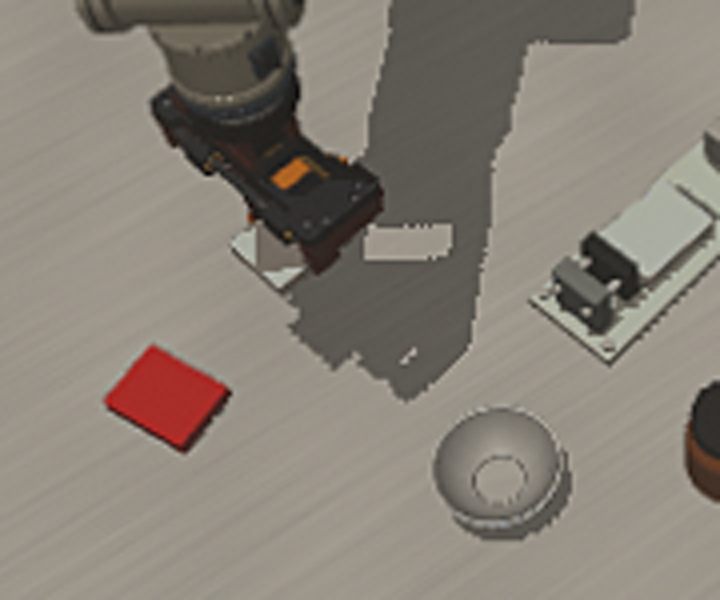

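View pics/liftT.png

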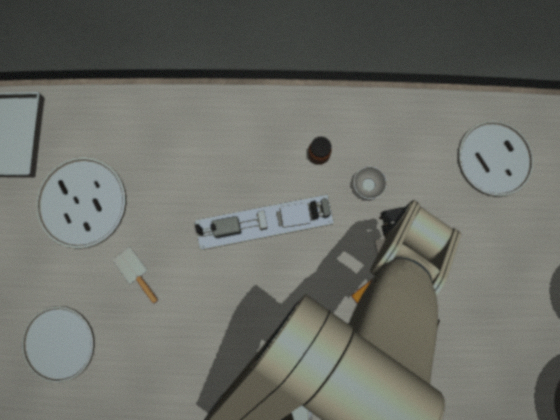

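```bash
python3 - <<'E'
from ov import *
im=cv2.imread("pics/lift.png")
q=np.array([486,-319.9,np.radians(-77.99)])
for z,col in((135,(0,0,255)),(120,(0,255,255))):
    P=np.array([[40,30,z],[-40,30,z],[-40,-30,z],[40,-30,z]],float)
    p=((proj('scene',tf(P,q))+.5-[100,180])*4).astype(np.int32); cv2.polylines(im,[p],True,col,1)
cv2.imwrite("pics/lift2.png",cv2.resize(im[150:350,150:450],None,fx=2.5,fy=2.5))
E
```

```text
(no output)
```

View pics/lift2.png

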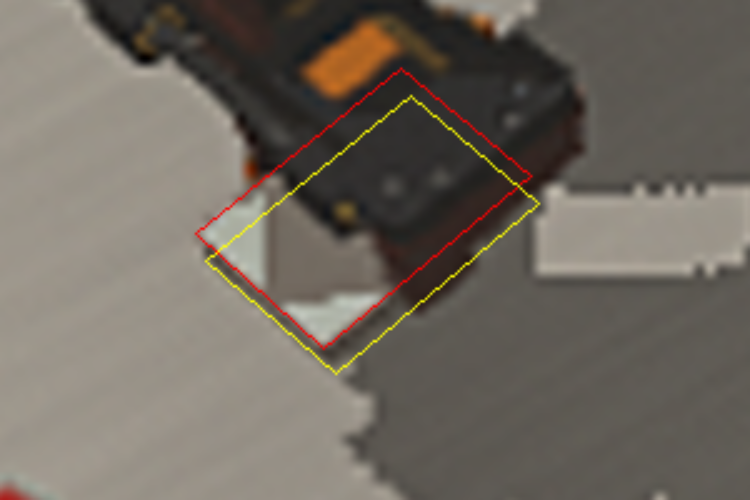

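```bash
python3 - <<'E'
from ov import *
np.set_printoptions(precision=2,suppress=True)
S={'scene':gray('scene','pics/scene0.png')};T={'top':gray('top','pics/top0.png')}
e=rect(0,0,40,30,35)
a=np.radians(-77.7)
for q0 in([590,-65.5,a],[589,-64,a]):
  for sel in([0,1,3],[1,3],[0,3]):
    r=fit(S,{'scene':[e[i] for i in sel]},q0,w=2); print(sel,r[:2],np.degrees(r[2]))
im=cv2.imread('pics/scene0.png');x0,y0=240,215;s=10
c0=cv2.resize(im[y0:y0+45,x0:x0+55],None,fx=s,fy=s,interpolation=cv2.INTER_CUBIC);c0=np.clip((c0.astype(float)-40)*1.4,0,255).astype(np.uint8)
c=c0.copy()
for q,col in(([590.3,-65.9,a],(0,0,255)),):
  for z in(35,20):
    P=np.array([[40,30,z],[-40,30,z],[-40,-30,z],[40,-30,z]],float)
    p=((proj('scene',tf(P,q))+.5-[x0,y0])*s).astype(np.int32); cv2.polylines(c,[p],True,col if z>30 else(0,255,255),1)
cv2.imwrite('pics/A1.png',c)
E
```

```text
scene 25 1.0 0.0
   scene 23 1.0 0.06
   scene 24 1.0 -0.0
[0, 1, 3] [588.6  -65.85] -79.4171523330493
   scene 23 1.0 -0.01
   scene 24 1.0 0.0
[1, 3] [588.73 -65.84] -79.16907830374035
   scene 25 1.0 0.0
   scene 24 1.0 -0.0
[0, 3] [588.55 -65.88] -79.62603778790286
   scene 25 1.0 0.0
   scene 23 1.0 0.06
   scene 24 1.0 -0.0
[0, 1, 3] [588.61 -65.86] -79.4270105651632
   scene 23 1.0 0.02
   scene 24 1.0 -0.01
[1, 3] [588.72 -65.83] -79.2991732089238
   scene 25 1.0 0.0
   scene 24 1.0 -0.0
[0, 3] [588.55 -65.89] -79.61029425050725
```

View pics/A1.png

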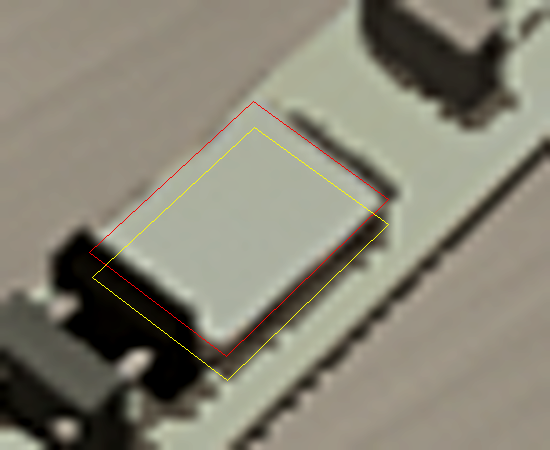

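```bash
python3 - <<'E'
from plan import *
plan(588.6,-65.9,275,10.6)
E
```

```text
t 7.3 pos [ 486.1 -320.   307.1] yang 12.03 tilt [ 0. -0.] F [-0.14 -0.27 -1.59] w 59.5
shift mm, current axes [227.11 153.22  32.1 ]
tool z turn deg 1.43
shift after turn [230.86 147.51  32.1 ]
```

Emit:
{"api": "jog_arm", "payload": {"steps": [[[0,0,0,0,0,1.43,1],[0.023,0.0148,0,0,0,0,1],[0.023,0.0148,0,0,0,0,1],[0.023,0.0148,0,0,0,0,1],[0.023,0.0148,0,0,0,0,1],[0.023,0.0148,0,0,0,0,1],[0.023,0.0148,0,0,0,0,1],[0.023,0.0148,0,0,0,0,1],[0.023,0.0148,0,0,0,0,1],[0.023,0.0148,0,0,0,0,1],[0.0239,0.0143,0,0,0,0,1],[0,0,0.016,0,0,0,1],[0,0,0.016,0,0,0,1],[0,0,0,0,0,0,1],[0,0,0,0,0,0,1],[0,0,0,0,0,0,1]]]}}

```text
t: 8.63
ee_pos: [588.2, -65.9, 275.4]
orientation: [2.005, 2.418, 0.0]
ft_force: [0.0, -0.5, 0.0]
width: 59.5
```

```bash
python3 - <<'E'
from plan import *
plan(588.6,-65.9,224,10.6)
im=ctrl.get_image("scene")[:,:,::-1]; cv2.imwrite("pics/ab.png",cv2.resize(im[150:290,200:340],None,fx=4,fy=4,interpolation=cv2.INTER_CUBIC))
E
```

```text
t 8.6333 pos [588.2 -65.9 275.4] yang 10.66 tilt [ 0.02 -0.  ] F [ 0.01 -0.54  0.  ] w 59.5
shift mm, current axes [-0.03  0.36 51.38]
tool z turn deg 0.06
shift after turn [-0.03  0.36 51.38]
```

View pics/ab.png

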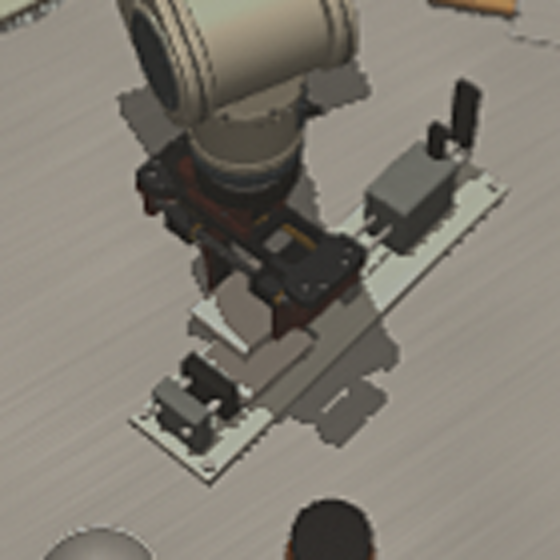

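Emit:
{"api": "jog_arm", "payload": {"steps": [[[0,0.0003,0.01,0,0,0,1],[0,0,0.015,0,0,0,1],[0,0,0.015,0,0,0,1],[0,0,0.01,0,0,0,1],[0,0,0,0,0,0,1],[0,0,0,0,0,0,1],[0,0,0,0,0,0,1]]]}}

```text
t: 9.27
ee_pos: [588.6, -65.7, 225.3]
orientation: [2.004, 2.419, 0.0]
ft_force: [0.5, 0.3, -1.4]
width: 59.7
```

Emit:
{"api": "jog_arm", "payload": {"steps": [[[0,0,0.001,0,0,0,1],[0,0,0.001,0,0,0,1],[0,0,0,0,0,0,1],[0,0,0,0,0,0,1]]]}}

```text
t: 9.6
ee_pos: [588.4, -65.6, 223.2]
orientation: [2.004, 2.419, 0.0]
ft_force: [-0.2, 1.3, -0.5]
width: 59.6
```

Emit:
{"api": "jog_arm", "payload": {"steps": [[[0,0,0.001,0,0,0,1],[0,0,0,0,0,0,1],[0,0,0,0,0,0,1]]]}}

```text
t: 9.85
ee_pos: [588.5, -65.6, 222.2]
orientation: [2.004, 2.419, 0.0]
ft_force: [-1.0, -0.1, 4.3]
width: 59.8
```

Emit:
{"api": "jog_arm", "payload": {"steps": [[[0,0,0.001,0,0,0,1],[0,0,0,0,0,0,1],[0,0,0,0,0,0,1]]]}}

```text
t: 10.1
ee_pos: [588.5, -65.6, 222.2]
orientation: [2.004, 2.419, 0.0]
ft_force: [-4.3, 1.0, 13.6]
width: 60.0
```

Emit:
{"api": "jog_arm", "payload": {"steps": [[[0,0,-0.001,0,0,0,1],[0,0,0,0,0,0,1],[0,0,0,0,0,0,-1],[0,0,0,0,0,0,-1],[0,0,0,0,0,0,-1],[0,0,0,0,0,0,-1],[0,0,0,0,0,0,-1],[0,0,0,0,0,0,-1],[0,0,0.007,0,0,-0.5,-1],[0,0,0.007,0,0,-0.5,-1],[0,0,0,0,0,0,-1],[0,0,0,0,0,0,-1]]]}}

```text
t: 11.1
ee_pos: [588.0, -65.5, 207.0]
orientation: [-1.982, -2.436, 0.001]
ft_force: [-0.3, -0.0, 0.7]
width: 87.9
```

```bash
python3 - <<'E'
from plan import *
plan(588.6,-65.9,207,11.6)
im=ctrl.get_image("scene")[:,:,::-1]; cv2.imwrite("pics/rel.png",cv2.resize(im[150:290,200:340],None,fx=4,fy=4,interpolation=cv2.INTER_CUBIC))
E
```

```text
t 11.1 pos [588.  -65.5 207. ] yang 11.74 tilt [-0.1   0.01] F [-0.32 -0.    0.68] w 87.9
shift mm, current axes [-0.47  0.52 -0.03]
tool z turn deg 0.14
shift after turn [-0.47  0.52 -0.03]
```

View pics/rel.png

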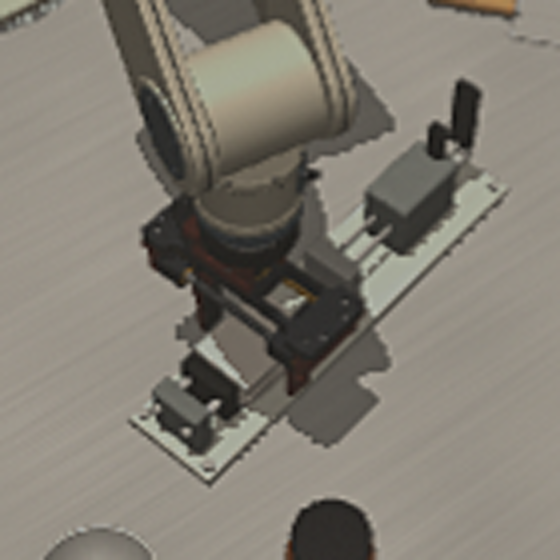

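Plate B rests on A with the fingers open either side of both. I close once on both plates to square them across the width, then release and rise.

Emit:
{"api": "jog_arm", "payload": {"steps": [[[0,0.0005,0,0,0,0,0.2],[0,0,0,0,0,0,1],[0,0,0,0,0,0,1],[0,0,0,0,0,0,1],[0,0,0,0,0,0,1],[0,0,0,0,0,0,1],[0,0,0,0,0,0,1],[0,0,0,0,0,0,1]]]}}

```text
t: 11.82
ee_pos: [589.0, -65.5, 208.1]
orientation: [1.982, 2.437, 0.0]
ft_force: [-0.0, -0.2, 1.0]
width: 60.1
```

Emit:
{"api": "jog_arm", "payload": {"steps": [[[0,0,0,0,0,0,-1],[0,0,0,0,0,0,-1],[0,0,0,0,0,0,-1],[0,0,0,0,0,0,-1],[0,0,0,0,0,0,-1],[0,0,0,0,0,0,-1],[0,0,-0.015,0,0,0,-1],[0,0,-0.03,0,0,0,-1],[0,0,-0.035,0,0,0,-1],[0,0,-0.035,0,0,0,-1],[0,0,-0.015,0,0,0,-1],[0,0,0,0,0,0,-1]]]}}

```text
t: 12.82
ee_pos: [590.1, -65.7, 342.2]
orientation: [1.979, 2.432, 0.006]
ft_force: [1.9, 0.1, 0.8]
width: 87.7
```

```bash
python3 - <<'E'
from plan import *
# trigger grip in clamp (-175,0)
a=np.radians(-77.7); x,y=569.3-175*np.cos(a),30.3-175*np.sin(a); print(x,y)
plan(x,y,340,12.3)
E
```

```text
532.0196824018791 201.28297552617116
t 12.8167 pos [590.1 -65.7 342.2] yang 11.73 tilt [ 0.43 -0.06] F [1.85 0.09 0.85] w 87.7
shift mm, current axes [273.19  -2.63   1.54]
tool z turn deg -0.57
shift after turn [273.2    0.07   1.56]
```

Emit:
{"api": "jog_arm", "payload": {"steps": [[[0,0,0,0,0,-0.57,-1],[0.027,0,0,0,0,0,-1],[0.027,0,0,0,0,0,-1],[0.027,0,0,0,0,0,-1],[0.027,0,0,0,0,0,-1],[0.027,0,0,0,0,0,-1],[0.027,0,0,0,0,0,-1],[0.027,0,0,0,0,0,-1],[0.027,0,0,0,0,0,-1],[0.027,0,0,0,0,0,-1],[0.027,0,0,0,0,0,-1],[0,0,0,0,0,0,-1],[0,0,0,0,0,0,-1]]]}}

```text
t: 13.9
ee_pos: [530.4, 199.2, 336.0]
orientation: [-1.966, -2.448, 0.004]
ft_force: [-0.4, -0.2, -0.8]
width: 87.9
```

```bash
python3 - <<'E'
from ov import *
import plan
np.set_printoptions(precision=2,suppress=True)
for n in("scene","top"):
    cv2.imwrite(f"pics/p_{n}.png",ctrl.get_image(n)[:,:,::-1])
plan.plan(532,201.3,300,12.3)
S={'scene':gray('scene','pics/scene0.png')};a=np.radians(-77.7)
for nm,e in(('trigtop',rect(-175,0,6,12,130)),('post',rect(-136,0,6,8,110)),):
    r=fit(S,{'scene':e},[569.3,30.3,a],w=2); print(nm,r[:2],np.degrees(r[2]), r[:2]+np.array([np.cos(r[2]),np.sin(r[2])])*(-175))
S={'scene':gray('scene','pics/p_scene.png')}
for z in(35,50):
    e=rect(0,0,40,30,z)
    r=fit(S,{'scene':[e[i] for i in(0,1,3)] if z==50 else [e[3]]},[588.8,-65.7,a],w=2); print(z,r[:2],np.degrees(r[2]))
im=cv2.imread('pics/p_scene.png');x0,y0=235,205;s=10
c0=cv2.resize(im[y0:y0+60,x0:x0+60],None,fx=s,fy=s,interpolation=cv2.INTER_CUBIC);c0=np.clip((c0.astype(float)-20)*1.3,0,255).astype(np.uint8)
cv2.imwrite('pics/p_crop.png',c0)
E
```

```text
t 14.0 pos [531.  197.8 336.5] yang 12.33 tilt [-0.13 -0.06] F [-0.29 -0.57  0.71] w 87.9
shift mm, current axes [ 3.27  1.83 36.54]
tool z turn deg 0.03
shift after turn [ 3.27  1.83 36.54]
   scene 25 1.0 0.08
   scene 25 1.0 -0.23
   scene 6 1.0 -0.58
   scene 25 1.0 0.23
trigtop [592.83  34.81] -70.72250002745645 [535.06 200.  ]
   scene 4 1.0 -0.22
   scene 25 1.0 0.01
   scene 4 1.0 -0.69
   scene 24 1.0 0.12
post [586.63  34.07] -70.48010799472476 [528.16 199.01]Traceback (most recent call last):
  File "<stdin>", line 13, in <module>
  File "fit.py", line 28, in fit
    r=least_squares(f,q,loss='soft_l1',f_scale=.3); q=r.x
    return func(*args, **kwargs)
    vector_fun = VectorFunction(
        fun_wrapped,
    ...<6 lines>...
        workers=workers
    )
    self._update_fun()
    ~~~~~~~~~~~~~~~~^^
    self.f = self.fun_wrapped(xp_copy(self.x))
             ~~~~~~~~~~~~~~~~^^^^^^^^^^^^^^^^^
    return np.atleast_1d(self.fun(x))
                         ~~~~~~~~^^^
    return self.f(x, *self.args, **self.kwargs)
           ~~~~~~^^^^^^^^^^^^^^^^^^^^^^^^^^^^^^
  File "fit.py", line 27, in <lambda>
    f=lambda q:np.concatenate([((proj(n,tf(E,q))-m)@nn)*wt for n,E,m,nn,wt in obs])
               ~~~~~~~~~~~~~~^^^^^^^^^^^^^^^^^^^^^^^^^^^^^^^^^^^^^^^^^^^^^^^^^^^^^^
ValueError: need at least one array to concatenate
```

View pics/p_top.png

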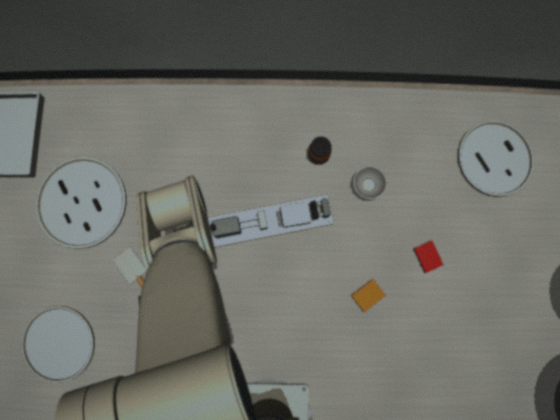

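View pics/p_scene.png

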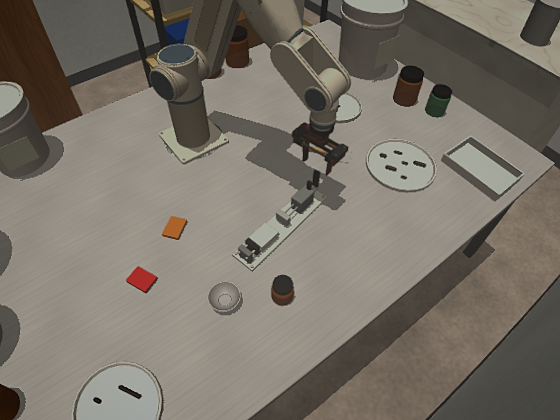

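```bash
python3 - <<'E'
from ov import *
np.set_printoptions(precision=2,suppress=True)
a=np.radians(-77.7)
S={'scene':gray('scene','pics/scene0.png')}
e=rect(-175,0,6,12,130)+rect(-103.5,0,38.5,23,75)+rect(153,0,8,25,62)+rect(185,0,10,25,62)
r=fit(S,{'scene':e},[569.3,30.3,a],w=2); print(r[:2],np.degrees(r[2]), 'trig',r[:2]+np.array([np.cos(r[2]),np.sin(r[2])])*(-175))
qc=r
im=cv2.imread('pics/p_scene.png')
def crop(x0,y0,w,h,s,out,items,src=im):
    c=cv2.resize(src[y0:y0+h,x0:x0+w],None,fx=s,fy=s,interpolation=cv2.INTER_CUBIC);c=np.clip((c.astype(float)-20)*1.3,0,255).astype(np.uint8)
    for P,q,col in items:
        p=((proj('scene',tf(np.array(P,float),q))+.5-[x0,y0])*s).astype(np.int32); cv2.polylines(c,[p],True,col,1)
    cv2.imwrite(out,c)
bx=lambda x,hx,hy,z:[[x+hx,hy,z],[x-hx,hy,z],[x-hx,-hy,z],[x+hx,-hy,z]]
crop(235,205,55,55,10,'pics/p_crop.png',[])
crop(275,160,60,60,10,'pics/t_crop.png',[(bx(-175,6,12,130),qc,(0,0,255)),(bx(-136,6,8,110),qc,(0,255,255)),(bx(-103.5,38.5,23,75),qc,(255,0,0))],cv2.imread('pics/scene0.png'))
E
```

```text
scene 25 1.0 0.48
   scene 25 1.0 -0.06
   scene 4 1.0 -0.51
   scene 25 1.0 -0.36
   scene 25 1.0 -0.48
   scene 25 1.0 -0.06
   scene 23 1.0 0.12
   scene 15 1.0 0.18
   scene 19 1.0 0.18
   scene 25 1.0 0.0
   scene 12 1.0 0.3
   scene 25 1.0 0.0
   scene 22 1.0 -0.3
   scene 25 1.0 0.18
   scene 16 1.0 0.27
   scene 24 1.0 -0.24
[569.81  30.35] -77.97151551211115 trig [533.34 201.51]
```

View pics/p_crop.png

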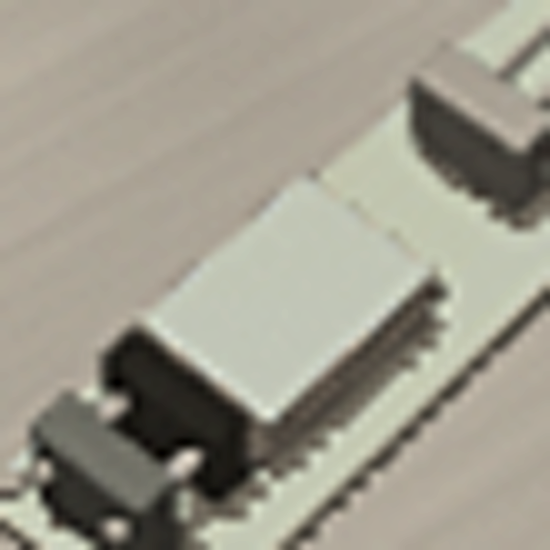

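View pics/t_crop.png

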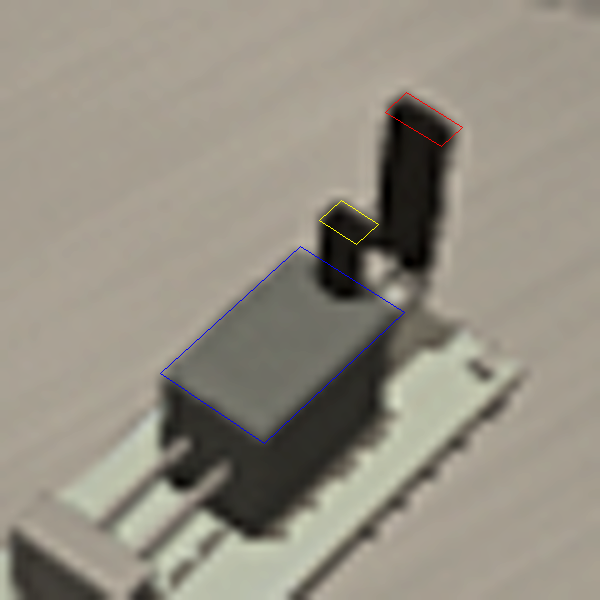

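The pile's sides look flush, both plate edges at lower right (350,350). The trigger overlay matches within about 2 mm. I line up and descend round the trigger.

Emit:
{"api": "jog_arm", "payload": {"steps": [[[0,0,0,0,0,0,-1]]]}}

```text
t: 14.08
ee_pos: [531.3, 197.3, 337.1]
orientation: [-1.971, -2.445, 0.002]
ft_force: [0.5, 0.9, 0.9]
width: 87.8
```

```bash
python3 - <<'E'
from plan import *
plan(532.4,200.5,273,12.1)
E
```

```text
t 14.0833 pos [531.3 197.3 337.1] yang 12.25 tilt [-0.08 -0.04] F [0.49 0.9  0.86] w 87.8
shift mm, current axes [ 2.91  1.83 64.05]
tool z turn deg 0.15
shift after turn [ 2.92  1.82 64.05]
```

Emit:
{"api": "jog_arm", "payload": {"steps": [[[0.003,0.0018,0,0,0,0.15,-1],[0,0,0.015,0,0,0,-1],[0,0,0.02,0,0,0,-1],[0,0,0.02,0,0,0,-1],[0,0,0.009,0,0,0,-1],[0,0,0,0,0,0,-1],[0,0,0,0,0,0,-1],[0,0,0,0,0,0,-1],[0,0,0,0,0,0,-1]]]}}

```text
t: 14.83
ee_pos: [533.0, 201.7, 275.0]
orientation: [1.973, 2.443, 0.003]
ft_force: [-0.1, -0.4, 0.2]
width: 87.8
```

```bash
python3 - <<'E'
from plan import *
plan(532.4,200.5,273,12.1)
im=ctrl.get_image("scene")[:,:,::-1]; cv2.imwrite("pics/tr.png",cv2.resize(im[110:220,260:380],None,fx=5,fy=5,interpolation=cv2.INTER_CUBIC))
E
```

```text
t 14.8333 pos [533.  201.7 275. ] yang 12.14 tilt [0.11 0.04] F [-0.13 -0.37  0.23] w 87.8
shift mm, current axes [-1.05 -0.84  2.03]
tool z turn deg 0.04
shift after turn [-1.05 -0.83  2.03]
```

View pics/tr.png

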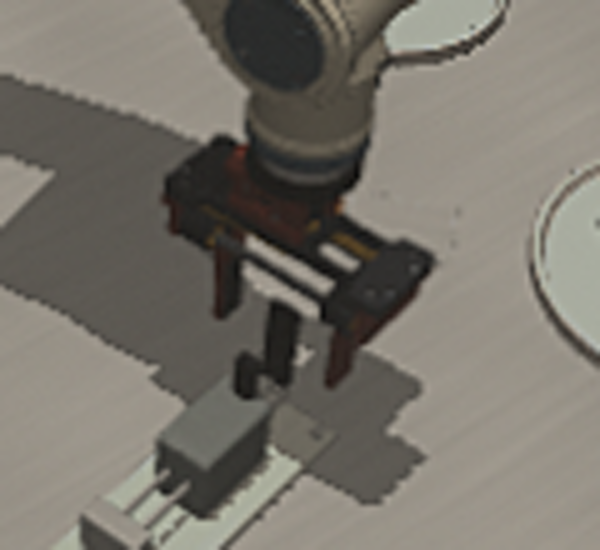

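Emit:
{"api": "jog_arm", "payload": {"steps": [[[-0.001,-0.0005,0.002,0,0,0,0],[0,0,0,0,0,0,0.4],[0,0,0,0,0,0,1],[0,0,0,0,0,0,1],[0,0,0,0,0,0,1],[0,0,0,0,0,0,1],[0,0,0,0,0,0,1],[0,0,0,0,0,0,1],[0,0,0,0,0,0,1],[0,0,0,0,0,0,1],[0,0,0,0,0,0,1],[0,0,0,0,0,0,1]]]}}

```text
t: 15.88
ee_pos: [532.5, 200.6, 271.9]
orientation: [1.974, 2.444, 0.001]
ft_force: [2.9, -0.0, -1.9]
width: 23.9
```

```bash
cat > st.py <<'E'
from plan import *
import sys
def st(img=None):
    o=ctrl.get_obs(); a=np.radians(-77.8); u=np.array([np.cos(a),np.sin(a)])
    d=o['ee_pos'][:2]-[569.6,30.3]
    print('t',round(o['t'],2),'clamp x',round(d@u,2),'y',round(d@[-u[1],u[0]],2),'z',round(o['ee_pos'][2],1),'Fclamp x',round(o['ft_force'][:2]@u,2),'y',round(o['ft_force'][:2]@[-u[1],u[0]],2),'z',round(o['ft_force'][2],2),'w',round(o['width'],1))
    if img:
        im=ctrl.get_image("scene")[:,:,::-1]; cv2.imwrite(f"pics/{img}_full.png",im); cv2.imwrite(f"pics/{img}.png",cv2.resize(im[165:275,225:345],None,fx=5,fy=5,interpolation=cv2.INTER_CUBIC))
st(*(sys.argv[1:]))
E
python3 st.py s0
```

```text
t 15.88 clamp x -174.31 y -0.3 z 271.9 Fclamp x 0.64 y 2.86 z -1.9 w 23.9
```

View pics/s0.png

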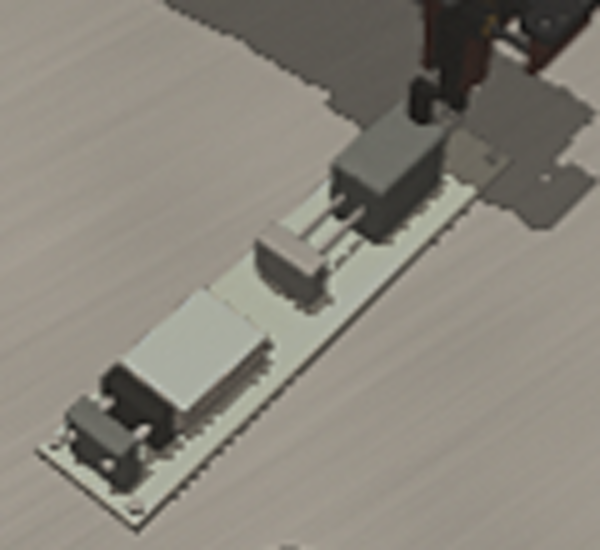

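Emit:
{"api": "jog_arm", "payload": {"steps": [[[-0.004,0,0,0,0,0,1],[-0.005,0,0,0,0,0,1],[-0.005,0,0,0,0,0,1],[-0.005,0,0,0,0,0,1],[-0.004,0,0,0,0,0,1],[0,0,0,0,0,0,1],[0,0,0,0,0,0,1],[0,0,0,0,0,0,1]]]}}

```text
t: 16.6
ee_pos: [537.3, 178.3, 271.9]
orientation: [-1.974, -2.444, -0.002]
ft_force: [3.2, 5.2, -3.9]
width: 23.7
```

```bash
python3 st.py s1
```

```text
t 16.6 clamp x -151.47 y -0.34 z 271.9 Fclamp x -4.43 y 4.26 z -3.86 w 23.7
```

View pics/s1.png

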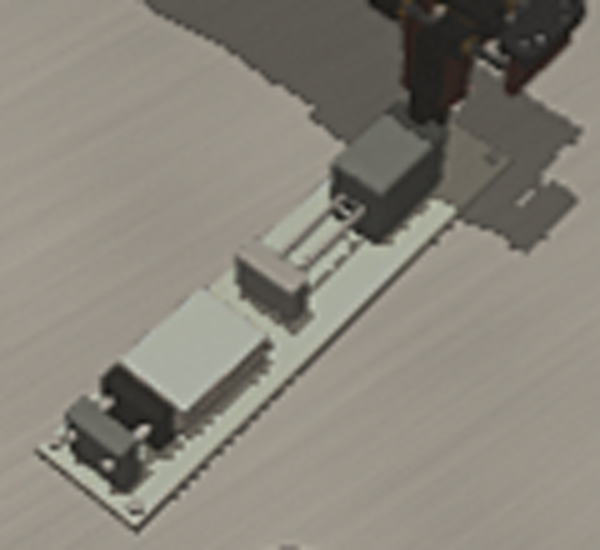

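```bash
cat > jw.py <<'E'
from ov import *
import sys
qc=np.array([569.6,30.4,np.radians(-77.9)])
def loc(f,x0,hx,hy,z,sel,w=2.):
    S={'scene':gray('scene',f)}; e=rect(0,0,hx,hy,z)
    u=np.array([np.cos(qc[2]),np.sin(qc[2])])
    best=fit(S,{'scene':[e[i] for i in sel]},np.r_[qc[:2]+u*x0,qc[2]],w=w,verbose=False)
    d=best[:2]-qc[:2]; return round(d@u,2),round(d@[-u[1],u[0]],2),round(np.degrees(best[2]),2)
E
python3 - <<'E'
from jw import *
for f,g in(('pics/s0_full.png',(0,8,16,24)),('pics/s1_full.png',(10,18,26,34))):
    for x in g: print(f,x,loc(f,x,10,25,62,(0,1,2,3)))
    print('pile',loc(f,98,40,30,50,(0,1,3)),'pad',loc(f,153,8,25,62,(0,1,2,3)))
E
```

```text
pics/s0_full.png 0 (np.float64(0.44), np.float64(-1.37), np.float64(-77.55))
pics/s0_full.png 8 (np.float64(0.45), np.float64(-1.35), np.float64(-77.57))
pics/s0_full.png 16 (np.float64(21.71), np.float64(6.01), np.float64(-82.09))
pics/s0_full.png 24 (np.float64(21.64), np.float64(5.41), np.float64(-81.82))
pile (np.float64(99.95), np.float64(-1.58), np.float64(-79.29)) pad (np.float64(151.62), np.float64(-0.24), np.float64(-79.61))
pics/s1_full.png 10 (np.float64(16.06), np.float64(-0.12), np.float64(-96.18))
pics/s1_full.png 18 (np.float64(19.4), np.float64(-1.35), np.float64(-78.67))
pics/s1_full.png 26 (np.float64(19.4), np.float64(-1.34), np.float64(-78.64))
pics/s1_full.png 34 (np.float64(40.79), np.float64(5.48), np.float64(-82.93))
pile (np.float64(95.81), np.float64(-1.44), np.float64(-78.34)) pad (np.float64(151.51), np.float64(-0.14), np.float64(-79.0))
```

Emit:
{"api": "jog_arm", "payload": {"steps": [[[0.005,0,0,0,0,0,1],[0.006,0,0,0,0,0,1],[0.006,0,0,0,0,0,1],[0.0058,0,0,0,0,0,1],[0,0,0,0,0,0,1],[0,0,0,0,0,0,1],[-0.004,0,0,0,0,0,1],[-0.005,0,0,0,0,0,1],[-0.005,0,0,0,0,0,1],[-0.005,0,0,0,0,0,1],[-0.004,0,0,0,0,0,1],[0,0,0,0,0,0,1],[0,0,0,0,0,0,1]]]}}

```text
t: 17.73
ee_pos: [537.2, 178.7, 271.9]
orientation: [1.974, 2.444, 0.002]
ft_force: [3.9, 4.8, -5.1]
width: 23.8
```

```bash
python3 st.py s2; python3 - <<'E'
from jw import *
f='pics/s2_full.png'
for x in(35,39,43): print(x,loc(f,x,10,25,62,(0,1,2,3)))
E
```

```text
t 17.73 clamp x -151.88 y -0.33 z 271.9 Fclamp x -3.87 y 4.83 z -5.08 w 23.8
35 (np.float64(39.01), np.float64(-1.51), np.float64(-78.67))
39 (np.float64(39.01), np.float64(-1.52), np.float64(-78.66))
43 (np.float64(39.0), np.float64(-1.52), np.float64(-78.66))
```

View pics/s2.png

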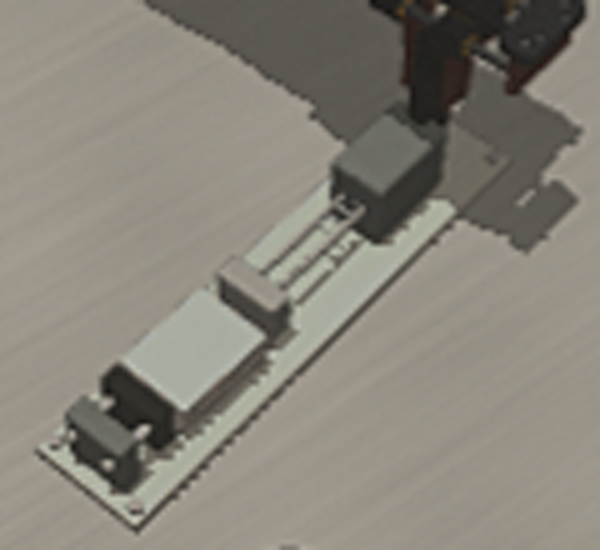

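Emit:
{"api": "jog_arm", "payload": {"steps": [[[0.005,0,0,0,0,0,1],[0.006,0,0,0,0,0,1],[0.006,0,0,0,0,0,1],[0.0058,0,0,0,0,0,1],[0,0,0,0,0,0,1],[0,0,0,0,0,0,1],[-0.004,0,0,0,0,0,1],[-0.005,0,0,0,0,0,1],[-0.005,0,0,0,0,0,1],[0,0,0,0,0,0,1],[0,0,0,0,0,0,1]]]}}

```text
t: 18.7
ee_pos: [535.3, 187.2, 271.9]
orientation: [1.974, 2.444, 0.002]
ft_force: [5.3, 4.7, -5.7]
width: 23.8
```

```bash
python3 st.py s3; python3 - <<'E'
from jw import *
f='pics/s3_full.png'
for x in(45,49,53): print(x,loc(f,x,10,25,62,(0,1,2,3)))
print('pad',loc(f,152,8,25,62,(0,1,2,3)))
E
```

```text
t 18.7 clamp x -160.56 y -0.34 z 271.9 Fclamp x -3.48 y 6.14 z -5.73 w 23.8
45 (np.float64(50.44), np.float64(-1.46), np.float64(-78.24))
49 (np.float64(50.43), np.float64(-1.47), np.float64(-78.13))
53 (np.float64(57.69), np.float64(-0.61), np.float64(-76.56))
pad (np.float64(152.96), np.float64(-0.01), np.float64(-77.08))
```

View pics/s3.png

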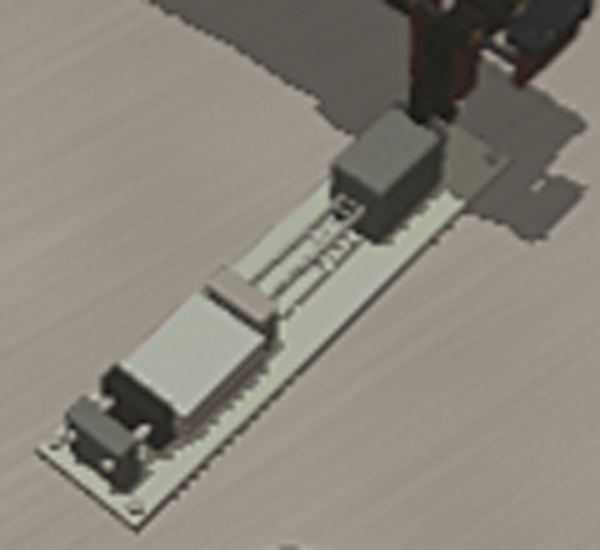

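Emit:
{"api": "jog_arm", "payload": {"steps": [[[0.005,0,0,0,0,0,1],[0.005,0,0,0,0,0,1],[0.0037,0,0,0,0,0,1],[0,0,0,0,0,0,1],[0,0,0,0,0,0,1],[-0.004,0,0,0,0,0,1],[-0.002,0,0,0,0,0,1],[0,0,0,0,0,0,1],[0,0,0,0,0,0,1],[0,0,0,0,0,0,1]]]}}

```text
t: 19.58
ee_pos: [533.7, 194.8, 271.9]
orientation: [1.974, 2.444, 0.002]
ft_force: [4.8, 4.9, -5.1]
width: 24.3
```

```bash
python3 st.py s4
```

```text
t 19.58 clamp x -168.41 y -0.34 z 271.9 Fclamp x -3.76 y 5.75 z -5.15 w 24.3
```

Emit:
{"api": "jog_arm", "payload": {"steps": [[[-0.0015,0,0,0,0,0,1],[0,0,0,0,0,0,1],[0,0,0,0,0,0,1]]]}}

```text
t: 19.88
ee_pos: [533.9, 193.6, 271.9]
orientation: [-1.974, -2.444, -0.002]
ft_force: [4.3, 6.7, -4.8]
width: 24.1
```

```bash
python3 st.py
```

```text
t 19.88 clamp x -167.12 y -0.35 z 271.9 Fclamp x -5.61 y 5.64 z -4.84 w 24.1
```

Emit:
{"api": "jog_arm", "payload": {"steps": [[[-0.0015,0,0,0,0,0,1],[0,0,0,0,0,0,1],[0,0,0,0,0,0,1]]]}}

```text
t: 20.13
ee_pos: [534.2, 192.3, 271.9]
orientation: [-1.973, -2.444, -0.002]
ft_force: [3.5, 7.7, -5.5]
width: 23.8
```

```bash
python3 st.py s5; python3 - <<'E'
from jw import *
f='pics/s5_full.png'
for x in(50,54): print(x,loc(f,x,10,25,62,(0,1,2,3)))
print('pad',loc(f,153,8,25,62,(0,1,2,3)))
E
```

```text
t 20.13 clamp x -165.84 y -0.36 z 271.9 Fclamp x -6.8 y 5.1 z -5.49 w 23.8
50 (np.float64(54.78), np.float64(-1.55), np.float64(-78.15))
54 (np.float64(54.8), np.float64(-1.51), np.float64(-78.08))
pad (np.float64(153.97), np.float64(0.34), np.float64(-77.71))
```

View pics/s5.png

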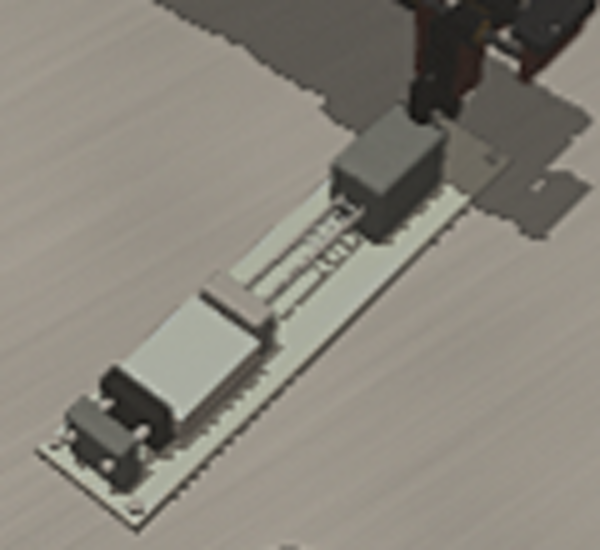

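Emit:
{"api": "jog_arm", "payload": {"steps": [[[-0.0015,0,0,0,0,0,1],[0,0,0,0,0,0,1],[0,0,0,0,0,0,1]]]}}

```text
t: 20.43
ee_pos: [534.5, 191.0, 271.9]
orientation: [-1.973, -2.444, -0.003]
ft_force: [4.0, 9.5, -6.1]
width: 23.8
```

```bash
python3 st.py
```

```text
t 20.43 clamp x -164.49 y -0.34 z 271.9 Fclamp x -8.45 y 5.95 z -6.07 w 23.8
```

Emit:
{"api": "jog_arm", "payload": {"steps": [[[-0.0015,0,0,0,0,0,1],[0,0,0,0,0,0,1],[0,0,0,0,0,0,1],[0,0,0,0,0,0,1]]]}}

```text
t: 20.77
ee_pos: [534.8, 189.7, 271.9]
orientation: [-1.973, -2.444, -0.003]
ft_force: [2.1, 11.8, -5.8]
width: 24.0
```

```bash
python3 st.py s6; python3 - <<'E'
from jw import *
f='pics/s6_full.png'
for x in(58,): print(x,loc(f,x,10,25,62,(0,1,2,3)))
for g in('s0','s3','s4','s5','s6'):
    print(g,'pad',[loc(f'pics/{g}_full.png',x,8,25,62,(0,1,2,3))[0] for x in(151,153,156)])
E
```

```text
t 20.77 clamp x -163.19 y -0.34 z 271.9 Fclamp x -11.04 y 4.52 z -5.84 w 24.0
58 (np.float64(63.86), np.float64(-0.2), np.float64(-75.11))
s0 pad [np.float64(151.6), np.float64(151.62), np.float64(151.6)]
s3 pad [np.float64(152.95), np.float64(152.96), np.float64(152.95)]
s4 pad [np.float64(152.91), np.float64(152.91), np.float64(152.9)]
s5 pad [np.float64(153.97), np.float64(153.97), np.float64(153.97)]
s6 pad [np.float64(156.12), np.float64(156.13), np.float64(156.13)]
```

View pics/s6.png

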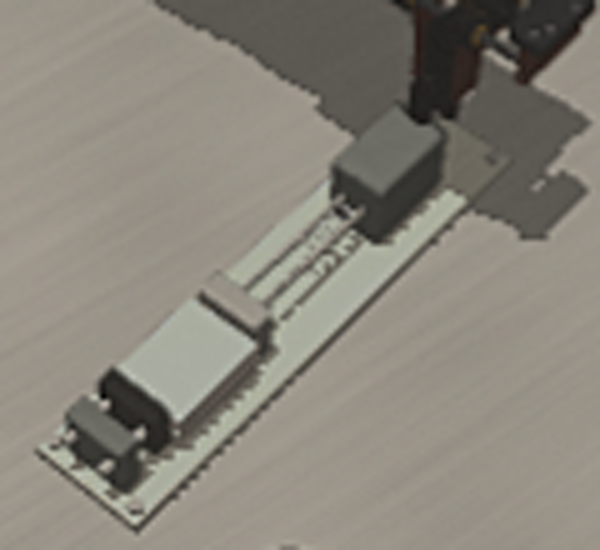

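Emit:
{"api": "jog_arm", "payload": {"steps": [[[-0.001,0,0,0,0,0,1],[-0.001,0,0,0,0,0,1],[0,0,0,0,0,0,1],[0,0,0,0,0,0,1],[0,0,0,0,0,0,1],[0,0,0,0,0,0,1]]]}}

```text
t: 21.32
ee_pos: [535.1, 188.0, 271.9]
orientation: [-1.973, -2.443, -0.004]
ft_force: [2.7, 12.7, -5.3]
width: 23.6
```

```bash
python3 st.py s7; python3 - <<'E'
from jw import *
import cv2
top=ctrl.get_image('top'); cv2.imwrite('pics/s7_top.png',top[:,:,::-1])
f='pics/s7_full.png'
for x in(57,60): print(x,loc(f,x,10,25,62,(0,1,2,3)))
for g in('s0','s3','s5','s6','s7'):
    print(g,'pad',loc(f'pics/{g}_full.png',156,8,25,62,(0,1,2,3)),'top edges',loc(f'pics/{g}_full.png',156 if g>'s5' else 153,8,25,62,(0,1,2),w=1.5),'blk',loc(f'pics/{g}_full.png',185,10,25,62,(0,1,2,3)))
S=[cv2.imread(f'pics/{g}_full.png')[230:268,230:282] for g in('s4','s7')]
cv2.imwrite('pics/cmp.png',np.hstack([cv2.resize(s,None,fx=7,fy=7,interpolation=cv2.INTER_CUBIC) for s in S]))
E
```

```text
t 21.32 clamp x -161.43 y -0.36 z 271.9 Fclamp x -11.82 y 5.3 z -5.28 w 23.6
57 (np.float64(58.58), np.float64(-1.56), np.float64(-77.6))
60 (np.float64(65.36), np.float64(-0.83), np.float64(-74.4))
s0 pad (np.float64(151.6), np.float64(-0.2), np.float64(-79.59)) top edges (np.float64(152.36), np.float64(-0.23), np.float64(-79.33)) blk (np.float64(185.35), np.float64(0.11), np.float64(-79.31))
s3 pad (np.float64(152.95), np.float64(0.0), np.float64(-77.09)) top edges (np.float64(152.8), np.float64(0.12), np.float64(-74.8)) blk (np.float64(185.36), np.float64(0.11), np.float64(-79.38))
s5 pad (np.float64(153.97), np.float64(0.34), np.float64(-77.71)) top edges (np.float64(153.25), np.float64(-0.11), np.float64(-85.84)) blk (np.float64(185.42), np.float64(0.15), np.float64(-79.03))
s6 pad (np.float64(156.13), np.float64(0.35), np.float64(-78.14)) top edges (np.float64(156.45), np.float64(-0.63), np.float64(-78.4)) blk (np.float64(185.22), np.float64(0.15), np.float64(-76.4))
s7 pad (np.float64(157.52), np.float64(0.24), np.float64(-77.92)) top edges (np.float64(156.39), np.float64(0.14), np.float64(-82.61)) blk (np.float64(185.17), np.float64(0.15), np.float64(-75.54))
```

View pics/cmp.png

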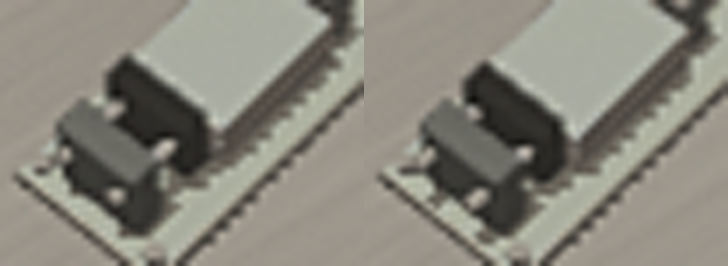

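Emit:
{"api": "jog_arm", "payload": {"steps": [[[-0.0006,0,0,0,0,0,1],[0,0,0,0,0,0,1],[0,0,0,0,0,0,1],[0,0,0,0,0,0,1],[0,0,0,0,0,0,1],[0,0,0,0,0,0,1],[0,0,0,0,0,0,1],[0,0,0,0,0,0,1],[0,0,0,0,0,0,1],[0,0,0,0,0,0,1],[0,0,0,0,0,0,1],[0,0,0,0,0,0,1]]]}}

```text
t: 22.42
ee_pos: [535.2, 187.5, 271.9]
orientation: [-1.973, -2.443, -0.004]
ft_force: [2.8, 13.5, -6.6]
width: 23.7
```

```bash
python3 st.py s8; python3 - <<'E'
from jw import *
f='pics/s8_full.png'
print(loc(f,58,10,25,62,(0,1,2,3)),'pad',loc(f,157,8,25,62,(0,1,2,3)),'pile',loc(f,108,40,30,50,(0,1,3)))
im=cv2.imread(f)[205:268,230:295]; cv2.imwrite('pics/s8c.png',cv2.resize(im,None,fx=9,fy=9,interpolation=cv2.INTER_CUBIC))
im=ctrl.get_image('top')[:,:,::-1]; cv2.imwrite('pics/s8_top.png',im)
E
```

```text
t 22.42 clamp x -160.96 y -0.36 z 271.9 Fclamp x -12.62 y 5.55 z -6.56 w 23.7
(np.float64(58.99), np.float64(-1.35), np.float64(-78.45)) pad (np.float64(158.1), np.float64(0.37), np.float64(-77.43)) pile (np.float64(109.91), np.float64(-0.15), np.float64(-77.38))
```

View pics/s8c.png

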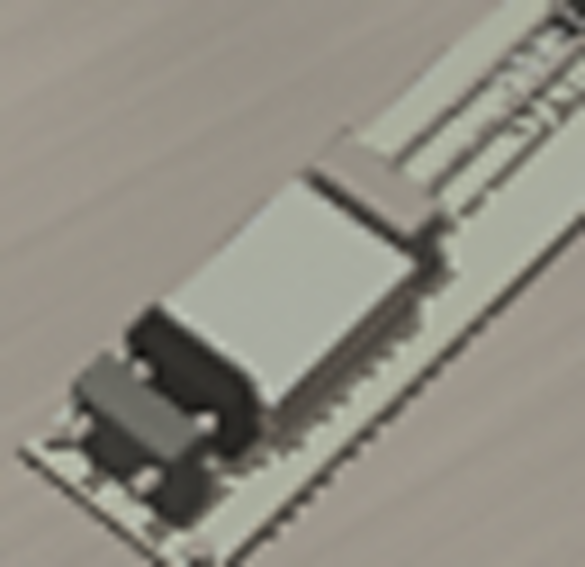

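View pics/s8_top.png

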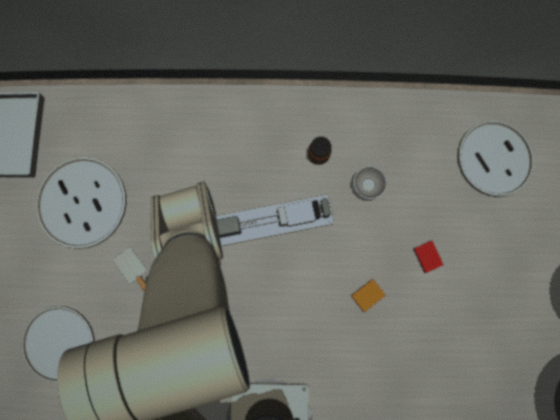

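The pile is flush between jaw and pad, and the pad reads about 5–6 mm in (158.1 against 153 when free). The jar and dish are unmoved, the visible parts of the spatula (blade near (128,264), some handle) are where they were, and the trigger is still held. I hand in.

```bash
python3 -c "
from workcell import ctrl
print(ctrl.close_job())"
```

```text
the job is handed in; nothing more can be done
None
```

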